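# Pack the mugs in the pull-out tray, clamp them and run the tray home

### The arm

A 6-joint arm with a two-finger parallel gripper is mounted at the origin on the work surface. World frame = base frame: x ahead of the robot, y to its left, z up, the work surface at z = 0. Lengths are in mm, angles in degrees, forces in N, time in s.
With the tool pointing down it reaches from about 350 to 850 mm from the base axis. Payload 8.1 kg.
Tool frame: the origin (TCP) lies midway between the tips of the shut fingers; the grasp point (between the pads) lies 19 mm behind it; z points along the fingers, y is the direction in which the jaws open and shut (so a half turn about z gives the same grasp; the last joint's range is limited). The gripper opens to 85 mm and grips with 20 to 120 N. Pads are 22 mm wide; open, the fingers measure 114 mm over their backs; the gripper's body (76 mm by 85 mm) begins 54 mm behind the grasp point. The pads swing forward as they close: fully open they stand 13 mm farther back than shut.
Start: joints at [69.018, 7.471, 85.268, -0, 87.261, -4.893], TCP at [166.253, 576.511, 191.392] pointing down, gripper open.
Joint ranges: [-169.43, 169.43], [-51.17, 129.36], [1.28, 143.12], [-76.62, 256.62], [0, 156.53], [-152.29, 152.29]. Speed limits (degrees/s): [136.94, 136.94, 159.86, 180, 180, 180].

### API

Orientations are given as [roll, pitch, yaw] about the fixed x, y, z axes, in that order (R = Rz(yaw) Ry(pitch) Rx(roll)).
In Python, from bench import r gives the robot as it stands.
- The arm moves only by the tool carry_out, never from a script. Its argument "increments" is a list of rows, each a list of 3 entries, a list of its own where there are three numbers: the shift along the tool's x, y, z in m, then the turn, a rotation vector about the tool's x, y, z in rad, then the closure, from 0 (fully open) to 1 (shut). A call has 1 to 12 rows; each row shifts and turns the pose as measured when the row begins, along the tool's axes as they then stand; what a row does not reach is not made up. A row lasts 1/10 s, in which the tool goes at most 50 mm and 8.59 degrees, less where a joint would pass 70% of its speed; a pose out of reach is approached as far as the arm can. A call with a gripper value outside its range is refused whole. The fingers move at their own pace and stop on an object; "newtons" is the grip in N (left out, the last holds). Time passes only in rows, so rows that do not move let the fingers close. It gives the time, the measured TCP pose, the force and the opening at its end, in the units of the state.
- r.sense(): the state, without advancing time (a new reading comes with each control period).
- r.snapshot(name): name is "scene" or "top" or "wrist"; returns a dict with "image" (420x560x3 uint8, blue, green, red), "vertical_fov" (degrees; the focal length in pixels is half the picture's height over the tangent of half this angle, whatever the lens; pixels are square), "cx", "cy" (the principal point, pixels), "rvec" (rotation vector, rad) and "tvec" (3), from world to camera coordinates, as OpenCV has them. Camera axes: x right, y down, z forward; pixel columns grow to the right and rows downward; lengths in mm; the calibration is good to about 2 mm. A picture is of the moment at which its call begins. There is no depth.
- r.hand_in(): hands the job in, once; it reports no verdict.
The state is a dict: "time": time; "joint_pos": joint angles; "qd": joint speeds; "joint_efforts": joint torques, N m; "tool_pos": TCP position; "tcp_rot": TCP orientation; "ft_force": force on the tool from outside, world axes, zero at the start; "wrist_torque": the same for the moment, N m; "finger_gap": finger opening in mm.
Only numpy, scipy, OpenCV 4.12 (cv2) and the standard library are available. Lean on these libraries where they do the work, as an engineer would, in place of code of your own. Each camera call takes 0.05 s, during which the arm holds its last target.

### The job

Pack every green mug from the bench into the pull-out tray of the transport bay: flip the cam lever up to free the load stop and slide it back, stand the mugs upright in one row in the channel between headboard and stop with all their handles pointing square out to the side away from the stop's rail (the robot's side), then slide the stop up until the row stands tight together with no gaps, and flip the lever down flat to lock it. Only then push the tray into the bay until its catch holds it fully home, and leave the plates, bowl, ladle and glass where they are.

Things in the scene. Friction and masses are not known exactly. Their poses are not given: they have to be found in the camera images.
- tray (a joint): how far the tray has run into the bay, along its own +y (roughly to the robot's left): 0 = pulled right out (as it starts), 0.360 m = fully home, against an end stop. A ball catch parks it at 0: some 17 N start it, then 3 N run it. Another catch takes about 5 N more to push over at 0.352, then holds it home; short of that it pushes the tray back out. The tray floor lies 30 mm above the bench
- tray_head (a point): on the tray: foot of the headboard's inner face, mid-channel, at floor level. Tray axes: +y into the bay, x across it (-x towards the robot), z up. The mug channel runs to -y along x = 0, 390 mm long, 72 mm wide between lips 10 mm high. Headboard 90 mm wide, 55 high; stop rail 16 mm high at x = 54 to 70 mm. Tray out: bay posts, 130 mm tall, stand 60 mm beyond in y, at x = -98 and 108 mm
- tray_pull (a point): on the tray: middle of the round pull bar on its outer (-y) end, 430 mm from point tray_head: 12 mm thick, 100 mm long across the tray (along x), 60 mm above the bench, with 29 mm of clear room between it and the end board (40 mm high) behind it. Pushed towards +y it runs the tray in
- stop (a joint): gap in m between the load stop's face and the headboard, 0 to 0.320; it grows as the stop slides back towards the pull bar (-y). Starts locked at a gap too small for two mugs. Freed, it slides with about 4 N; locked, it holds against more than 25 N
- stop_face (a point): on the load stop: foot of its inner face on the middle of the channel, at the tray floor; same axes as the tray. The face is a steel plate 92 mm wide, 8 mm thick (it lies to -y of this point), from 13 to 57 mm above the floor
- stop_rib (a point): on the load stop: middle of the top edge of the upright grip rib behind its face, 12 mm thick (along x), 42 mm long (along y), 44 mm high, its top 86 mm above the bench; pinch it across x to slide the stop. It lies 12 mm to -x and 29 mm to -y of point stop_face. The shoe with the lever bracket begins 59 mm to +x of it
- lever (a joint): angle of the cam lever: 0 = flat, pointing to -y, stop locked (as it starts); about 1.57 = upright, stop free; range 0 to 1.6 rad. It frees the stop above about 0.9, is locked below 0.15, and stays where it is left (about 0.1 N m of friction)
- lever_hinge (a point): on the load stop: axis of the cam lever, along the tray's x, 52 mm above the tray floor, 62 mm to +x and 30 mm to -y of point stop_face
- lever_tip (a point): on the cam lever: middle of its round black grip, 15 mm thick and 47 mm long along the lever, 75 mm from the hinge axis (the lever ends at 96 mm). With the lever flat the grip lies 82 mm above the bench with nothing within 28 mm below it; lifting it carries it up and towards +y to stand over the hinge
- mug1: glazed sage green mug standing upright, straight-sided: 64 mm across, 78 tall, about 0.19 kg; one loop handle 9 mm thick, reaching 55 mm out from the mug's axis, 16 to 54 mm above its foot (the wall above is clear all round for gripping). Origin: centre of its foot; z up; the handle points to its own -x. Two to four such mugs, all alike, stand on the bench (an absent one reads None)
- mug2: glazed sage green mug standing upright, straight-sided: 64 mm across, 78 tall, about 0.19 kg; one loop handle 9 mm thick, reaching 55 mm out from the mug's axis, 16 to 54 mm above its foot (the wall above is clear all round for gripping). Origin: centre of its foot; z up; the handle points to its own -x. Two to four such mugs, all alike, stand on the bench (an absent one reads None)
- mug3: glazed sage green mug standing upright, straight-sided: 64 mm across, 78 tall, about 0.19 kg; one loop handle 9 mm thick, reaching 55 mm out from the mug's axis, 16 to 54 mm above its foot (the wall above is clear all round for gripping). Origin: centre of its foot; z up; the handle points to its own -x. Two to four such mugs, all alike, stand on the bench (an absent one reads None)
- mug4: glazed sage green mug standing upright, straight-sided: 64 mm across, 78 tall, about 0.19 kg; one loop handle 9 mm thick, reaching 55 mm out from the mug's axis, 16 to 54 mm above its foot (the wall above is clear all round for gripping). Origin: centre of its foot; z up; the handle points to its own -x. Two to four such mugs, all alike, stand on the bench (an absent one reads None)
- mug1_handle (a point): middle of the handle of mug1, 52 mm from the mug's axis, 35 mm above its foot
- mug2_handle (a point): middle of the handle of mug2, 52 mm from the mug's axis, 35 mm above its foot
- mug3_handle (a point): middle of the handle of mug3, 52 mm from the mug's axis, 35 mm above its foot
- mug4_handle (a point): middle of the handle of mug4, 52 mm from the mug's axis, 35 mm above its foot
- plates: bystander, not to be moved: stack of small white plates, 130 mm across, 47 mm high; origin at the centre of its underside
- bowl: bystander, not to be moved: clear glass bowl, 150 mm across, 64 mm high; origin at the centre of its underside
- ladle: bystander, not to be moved: ladle lying on the bench, 290 mm long along its own y, origin near the middle of its handle
- goblet: bystander, not to be moved: clear wine glass standing upside down, 72 mm across, 156 mm high; origin at the centre of its underside
Not all that is in view belongs to the job. Leave any orange look-alike of the mug4 alone.

How it is judged (in metres and radians):
On the way, in this order (a step that is already met when the one before it is completed fails the run):
1. the cam lever is flipped up and the load stop is free (value of joint lever above 1 rad), for 0.2 s.
2. every mug stands upright in the channel between headboard and stop, handle to the robot's side (x of mug1 in the frame of tray_head between -0.012 and 0.012 m and z of mug1 in the frame of tray_head between -0.006 and 0.007 m and y of each of mug1, mug2, mug3, mug4 in the frame of tray_head below -0.026 m and y of each of mug1, mug2, mug3, mug4 in the frame of stop_face above 0.026 m and angle between each of mug1, mug2, mug3, mug4's own z axis and vertical below 0.1 rad and x of each of mug1_handle, mug2_handle, mug3_handle, mug4_handle in the frame of tray_head below -0.038 m and x of mug2 in the frame of tray_head between -0.012 and 0.012 m and z of mug2 in the frame of tray_head between -0.006 and 0.007 m and x of mug3 in the frame of tray_head between -0.012 and 0.012 m and z of mug3 in the frame of tray_head between -0.006 and 0.007 m and x of mug4 in the frame of tray_head between -0.012 and 0.012 m and z of mug4 in the frame of tray_head between -0.006 and 0.007 m), for 0.3 s.
3. the stop has closed the row up tight and the lever is down flat, with the tray still pulled out (all of step 2 and y of any of mug1, mug2, mug3, mug4 in the frame of stop_face below 0.037 m and (y of mug1 in the frame of tray_head above -0.037 m or (horizontal distance between mug1 and mug2 below 0.0685 m and y of mug2 in the frame of mug1 above 0.04 m) or (horizontal distance between mug1 and mug3 below 0.0685 m and y of mug3 in the frame of mug1 above 0.04 m) or (horizontal distance between mug1 and mug4 below 0.0685 m and y of mug4 in the frame of mug1 above 0.04 m)) and (y of mug2 in the frame of tray_head above -0.037 m or (horizontal distance between mug2 and mug1 below 0.0685 m and y of mug1 in the frame of mug2 above 0.04 m) or (horizontal distance between mug2 and mug3 below 0.0685 m and y of mug3 in the frame of mug2 above 0.04 m) or (horizontal distance between mug2 and mug4 below 0.0685 m and y of mug4 in the frame of mug2 above 0.04 m)) and (y of mug3 in the frame of tray_head above -0.037 m or (horizontal distance between mug3 and mug1 below 0.0685 m and y of mug1 in the frame of mug3 above 0.04 m) or (horizontal distance between mug3 and mug2 below 0.0685 m and y of mug2 in the frame of mug3 above 0.04 m) or (horizontal distance between mug3 and mug4 below 0.0685 m and y of mug4 in the frame of mug3 above 0.04 m)) and (y of mug4 in the frame of tray_head above -0.037 m or (horizontal distance between mug4 and mug1 below 0.0685 m and y of mug1 in the frame of mug4 above 0.04 m) or (horizontal distance between mug4 and mug2 below 0.0685 m and y of mug2 in the frame of mug4 above 0.04 m) or (horizontal distance between mug4 and mug3 below 0.0685 m and y of mug3 in the frame of mug4 above 0.04 m)) and value of joint lever below 0.15 rad and value of joint tray below 0.1 m), for 0.3 s.
At the end, for the whole second after the job is handed in: tray home in its catch (over 355 mm in); every mug upright in the channel (within 12 mm of its middle line), handle within about 35 degrees of square to the robot's side; no gap over 5 mm in the row from headboard to stop; lever flat (under 0.15 rad); all at rest and let go (all of step 2 and y of any of mug1, mug2, mug3, mug4 in the frame of stop_face below 0.037 m and (y of mug1 in the frame of tray_head above -0.037 m or (horizontal distance between mug1 and mug2 below 0.0685 m and y of mug2 in the frame of mug1 above 0.04 m) or (horizontal distance between mug1 and mug3 below 0.0685 m and y of mug3 in the frame of mug1 above 0.04 m) or (horizontal distance between mug1 and mug4 below 0.0685 m and y of mug4 in the frame of mug1 above 0.04 m)) and (y of mug2 in the frame of tray_head above -0.037 m or (horizontal distance between mug2 and mug1 below 0.0685 m and y of mug1 in the frame of mug2 above 0.04 m) or (horizontal distance between mug2 and mug3 below 0.0685 m and y of mug3 in the frame of mug2 above 0.04 m) or (horizontal distance between mug2 and mug4 below 0.0685 m and y of mug4 in the frame of mug2 above 0.04 m)) and (y of mug3 in the frame of tray_head above -0.037 m or (horizontal distance between mug3 and mug1 below 0.0685 m and y of mug1 in the frame of mug3 above 0.04 m) or (horizontal distance between mug3 and mug2 below 0.0685 m and y of mug2 in the frame of mug3 above 0.04 m) or (horizontal distance between mug3 and mug4 below 0.0685 m and y of mug4 in the frame of mug3 above 0.04 m)) and (y of mug4 in the frame of tray_head above -0.037 m or (horizontal distance between mug4 and mug1 below 0.0685 m and y of mug1 in the frame of mug4 above 0.04 m) or (horizontal distance between mug4 and mug2 below 0.0685 m and y of mug2 in the frame of mug4 above 0.04 m) or (horizontal distance between mug4 and mug3 below 0.0685 m and y of mug3 in the frame of mug4 above 0.04 m)) and value of joint lever below 0.15 rad and value of joint tray above 0.355 m and velocity of joint tray below 0.01 m/s and linear speed of each of mug1, mug2, mug3, mug4 below 0.02 m/s); the robot touches nothing.
It fails at once if the plates is moved by more than 30 mm (distance of plates from where it was at the start of the episode above 0.03 m).
It fails at once if the bowl is moved by more than 30 mm (distance of bowl from where it was at the start of the episode above 0.03 m).
It fails at once if the ladle is moved by more than 30 mm (distance of ladle from where it was at the start of the episode above 0.03 m).
It fails at once if the goblet is moved by more than 30 mm (distance of goblet from where it was at the start of the episode above 0.03 m).
Of mug1, mug2, mug3, mug4 only 2 to 4 are there at a start; the rules pass over those that are not, and their reading is None.
At some moment in a run one of mug1, mug2, mug3, mug4 may be knocked a few centimetres aside while the robot is not near it.
It also fails if it takes over 210 s, if anything falls off the work surface, if the arm or the gripper's body presses on something with over 40 N, if the wrist force passes 120 N, or if a joint passes its speed limit or range.

## Working session

There is one attempt and no reset: what is moved stays moved. The work goes in short steps, Python scripts to look and compute and a tool call to move; the robot and the scene stay as the last step left them, time stands still between calls to the robot, and variables do not carry over. Pictures are saved under pics/ and viewed, and the job is handed in when it is done.

Besides the shell and the picture viewer there is one more tool, called after ">>>" in YAML: its name, and indented under it one key for each argument. carry_out: Moves the arm, as the interface text tells. Its arguments: {"type":"object","properties":{"increments":{"type":"array"},"newtons":{"type":"number"}},"required":["increments"]}

```bash
ls -la; mkdir -p pics; python3 - <<'E'
from bench import r
import cv2
print(r.sense())
for n in ["scene","top","wrist"]:
    s=r.snapshot(n); cv2.imwrite(f"pics/{n}0.png",s["image"]); print(n,{k:v for k,v in s.items() if k!="image"})
E
```

```text
total 12
drwxr-xr-x  3 agent agent 4096 Dec  7 09:45 .
drwxr-xr-x 23 root  root  4096 Dec  7 09:45 ..
drwxr-xr-x  2 agent agent 4096 Dec  7 09:45 pics
{'time': 0.0, 'joint_pos': array([ 6.90183817e+01,  7.51712141e+00,  8.53291900e+01,  1.20083664e-03,
        8.72610445e+01, -4.89204765e+00]), 'qd': array([-0.03728976, -0.07411797, -0.01541496, -0.043558  , -0.08576412,
        0.00460542]), 'joint_efforts': array([ 2.19685317e-03, -5.69389093e+01, -5.00555205e+01, -2.36583146e-04,
        1.45594400e-02,  2.39296092e-06]), 'tool_pos': array([166.02057951, 575.92656795, 190.32436443]), 'tcp_rot': array([-1.79893137e+02, -1.03501526e-02,  1.63910361e+02]), 'ft_force': array([ 0.32548395, -0.54733836,  0.50646802]), 'wrist_torque': array([-0.04552262,  0.0259435 , -0.00159712]), 'finger_gap': 85.21375188752793}
scene {'vertical_fov': 57.67354990870055, 'cx': 280.767260230423, 'cy': 207.16171692094233, 'rvec': array([ 1.05085654,  2.30009809, -1.10361442]), 'tvec': array([ 301.56724481, -162.99318426, 1460.56676   ])}
top {'vertical_fov': 45.603841387209876, 'cx': 282.84506235973015, 'cy': 212.27504405492, 'rvec': array([ 2.18722149, -2.18570824,  0.0798955 ]), 'tvec': array([  16.16324686,  497.09866209, 1901.93585453])}
wrist {'vertical_fov': 69.25643620569352, 'cx': 282.35220511148685, 'cy': 208.26015590926087, 'rvec': array([-2.29190099, -1.72427763, -0.27866792]), 'tvec': array([-598.53373881,  -42.02317484,  380.72436777])}
```

View pics/scene0.png

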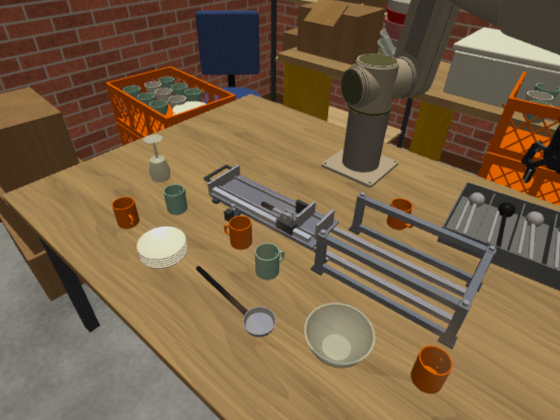

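View pics/top0.png

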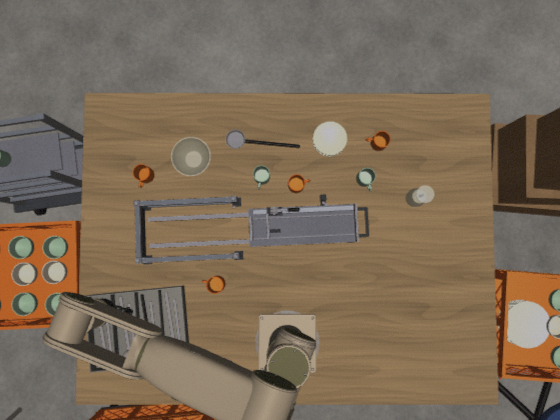

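View pics/wrist0.png

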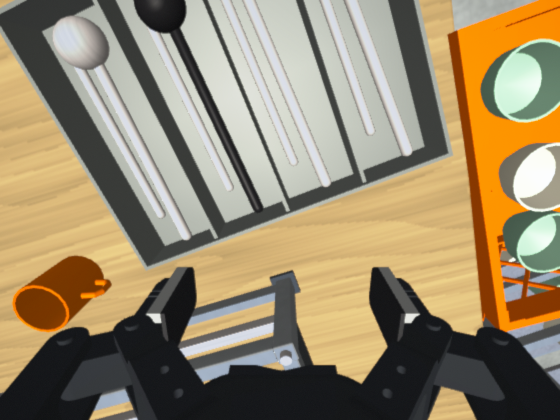

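```bash
cat > h.py <<'E'
import numpy as np, cv2
from bench import r
from scipy.spatial.transform import Rotation as R
def cam(s):
    h=s["image"].shape[0]; f=h/2/np.tan(np.radians(s["vertical_fov"]/2))
    K=np.array([[f,0,s["cx"]],[0,f,s["cy"]],[0,0,1.]])
    return K,cv2.Rodrigues(np.array(s["rvec"],float))[0],np.array(s["tvec"],float)
def plane(s,px,z):
    K,Rm,t=cam(s); px=np.atleast_2d(px).astype(float)
    d=(np.linalg.inv(K)@np.c_[px,np.ones(len(px))].T).T@Rm; c=-Rm.T@t
    return c+d*((z-c[2])/d[:,2])[:,None]
def proj(s,P):
    K,Rm,t=cam(s); return cv2.projectPoints(np.atleast_2d(P).astype(float),s["rvec"],s["tvec"],K,None)[0][:,0]
def tri(obs):
    A=np.zeros((3,3));b=np.zeros(3)
    for s,px in obs:
        K,Rm,t=cam(s); c=-Rm.T@t; d=Rm.T@np.linalg.inv(K)@np.r_[px,1.]; d/=np.linalg.norm(d)
        M=np.eye(3)-np.outer(d,d); A+=M;b+=M@c
    return np.linalg.solve(A,b)
def tcp():
    q=r.sense(); return q["tool_pos"],R.from_euler("xyz",q["tcp_rot"],degrees=True)
def snap(n,f=None):
    s=r.snapshot(n)
    if f: cv2.imwrite(f"pics/{f}.png",s["image"])
    return s
def crop(s,x0,y0,x1,y1,k,f):
    cv2.imwrite(f"pics/{f}.png",cv2.resize(s["image"][y0:y1,x0:x1],None,fx=k,fy=k,interpolation=cv2.INTER_CUBIC))
# increments to reach world target p with yaw (tool down), from current
def inc(p,rot):
    t,Rc=tcp(); d=Rc.inv().apply(np.array(p)-t)/1000; rv=(Rc.inv()*rot).as_rotvec()
    return d,rv
E
python3 - <<'E'
from h import *
s=snap("top"); crop(s,230,110,450,260,3.6,"topc"); 
a=snap("scene"); crop(a,100,130,350,300,3.2,"scenec")
np.set_printoptions(precision=1,suppress=True)
print(plane(s,[[261,175],[366,177],[296,184]],78))
print(plane(s,[[358,207],[358,242],[250,207],[250,245],[362,208],[366,235],[141,260],[239,201],[241,255]],30))
t,Rc=tcp();K,Rm,tv=cam(snap("wrist"));c=-Rm.T@tv
print("cam in tool",Rc.inv().apply(c-t)); print((Rc.inv().as_matrix()@Rm.T))
E
```

```text
[[ 632.5   98.4   78. ]
 [ 625.4 -294.4   78. ]
 [ 598.8  -32.4   78. ]]
[[ 516.6 -270.7   30. ]
 [ 383.1 -269.4   30. ]
 [ 516.3  142.    30. ]
 [ 371.5  141.3   30. ]
 [ 512.8 -285.9   30. ]
 [ 409.7 -300.1   30. ]
 [ 314.5  554.    30. ]
 [ 539.3  184.2   30. ]
 [ 333.6  175.2   30. ]]
cam in tool [  81.    -0.2 -182.3]
[[-0.  -0.9 -0.3]
 [ 1.  -0.  -0. ]
 [ 0.  -0.3  0.9]]
```

View pics/topc.png

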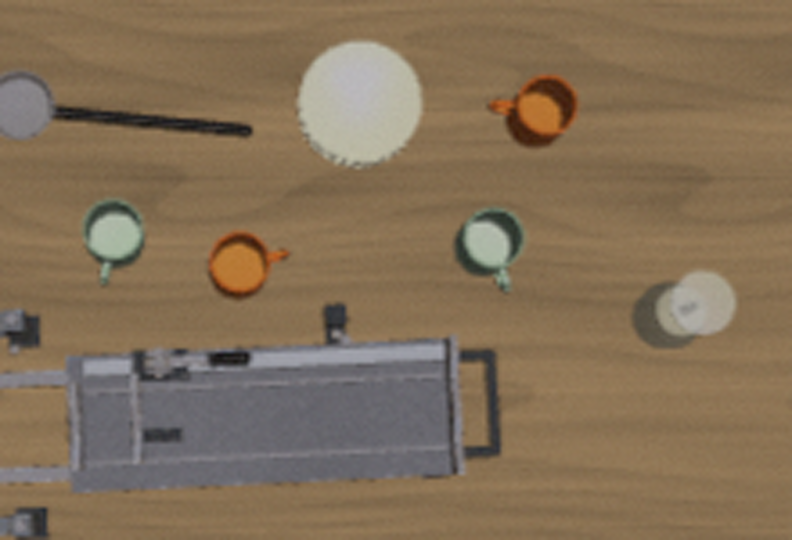

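View pics/scenec.png

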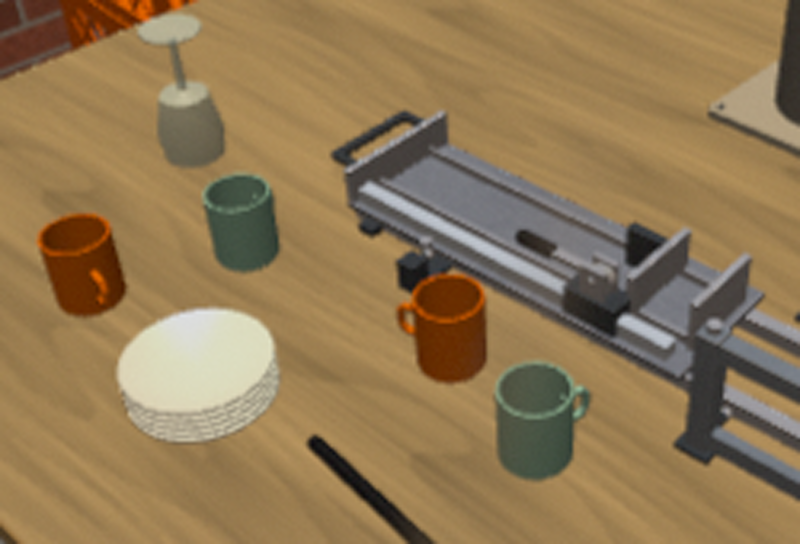

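>>> carry_out:
  increments:
    - [[0,0,-0.02],[0,0,0.14],0]
    - [[0,0,-0.02],[0,0,0.14],0]
    - [[0,0,-0.02],[0,0,0.14],0]
    - [[0,0,-0.02],[0,0,0.14],0]
    - [[0,0,-0.02],[0,0,0.14],0]
    - [[0,0,-0.02],[0,0,0.14],0]
    - [[0,0,-0.02],[0,0,0.14],0]
    - [[0,0,-0.02],[0,0,0.14],0]
    - [[0,0,0],[0,0,0.14],0]
    - [[0,0,0],[0,0,0],0]
  newtons: 30

```text
time: 1.3
tool_pos: [165.8, 575.3, 355.2]
tcp_rot: [-179.9, 0.3, 88.8]
ft_force: [0.1, -0.4, -0.4]
finger_gap: 85.7
```

>>> carry_out:
  increments:
    - [[-0.042,0.019,0],[0,0,0],0]
    - [[-0.042,0.019,0],[0,0,0],0]
    - [[-0.042,0.019,0],[0,0,0],0]
    - [[-0.042,0.019,0],[0,0,0],0]
    - [[-0.042,0.019,0],[0,0,0],0]
    - [[-0.042,0.019,0],[0,0,0],0]
    - [[-0.042,0.019,0],[0,0,0],0]
    - [[-0.042,0.019,0],[0,0,0],0]
    - [[-0.042,0.019,0],[0,0,0],0]
    - [[-0.042,0.019,0],[0,0,0],0]
    - [[-0.042,0.019,0],[0,0,0],0]
    - [[-0.042,0.019,0],[0,0,0],0]

```text
time: 2.5
tool_pos: [400.0, 57.8, 349.3]
tcp_rot: [-179.6, 0.7, 92.8]
ft_force: [0.3, -0.5, -0.3]
finger_gap: 86.0
```

>>> carry_out:
  increments:
    - [[-0.042,0.019,0],[0,0,0],0]
    - [[-0.042,0.019,0],[0,0,0],0]
    - [[-0.03,0.01,0],[0,0,0],0]
    - [[0,0,0],[0,0,0],0]
    - [[0,0,0],[0,0,0],0]

```text
time: 3.0
tool_pos: [455.1, -64.3, 346.8]
tcp_rot: [-179.3, 0.7, 93.7]
ft_force: [0.1, -0.7, -1.0]
finger_gap: 85.2
```

```bash
python3 - <<'E'
from h import *
s=snap("wrist","w1"); print(r.sense()["tool_pos"],r.sense()["tcp_rot"]); snap("top","t1"); snap("scene","s1")
E
```

```text
[455.06582437 -64.053454   346.72263854] [-179.31299986    0.70875193   93.71059712]
```

View pics/w1.png

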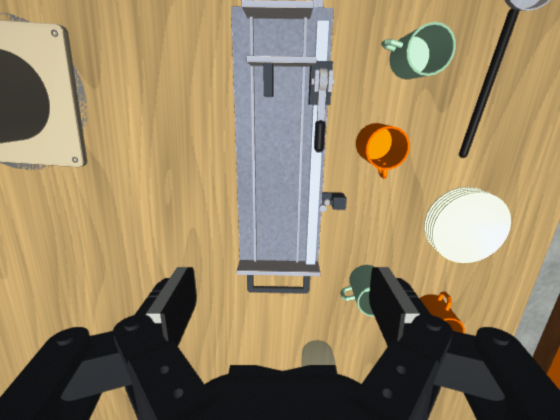

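View pics/t1.png

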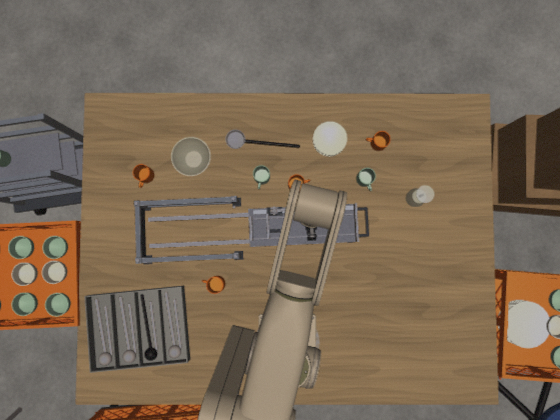

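```bash
python3 - <<'E'
import cv2
i=cv2.imread("pics/w1.png")
for n,(a,b) in {"c1":(0,150),"c2":(150,300)}.items():
    c=cv2.resize(i[a:b,210:360],None,fx=4,fy=4,interpolation=cv2.INTER_CUBIC); cv2.imwrite(f"pics/w1{n}.png",c)
E
```

```text
(no output)
```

View pics/w1c1.png

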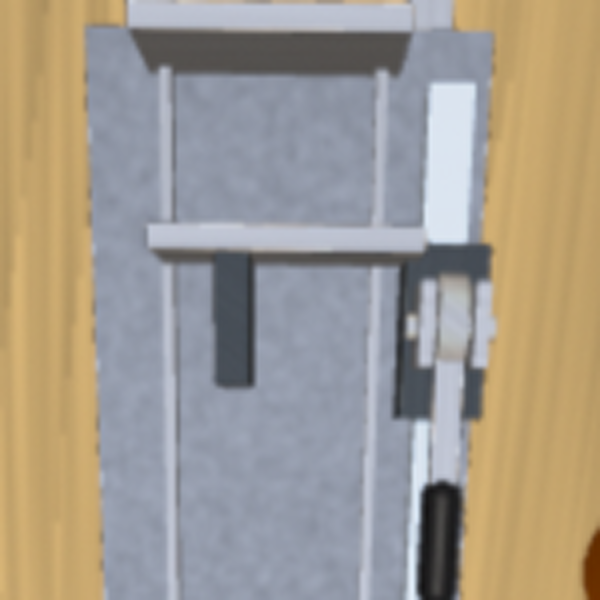

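View pics/w1c2.png

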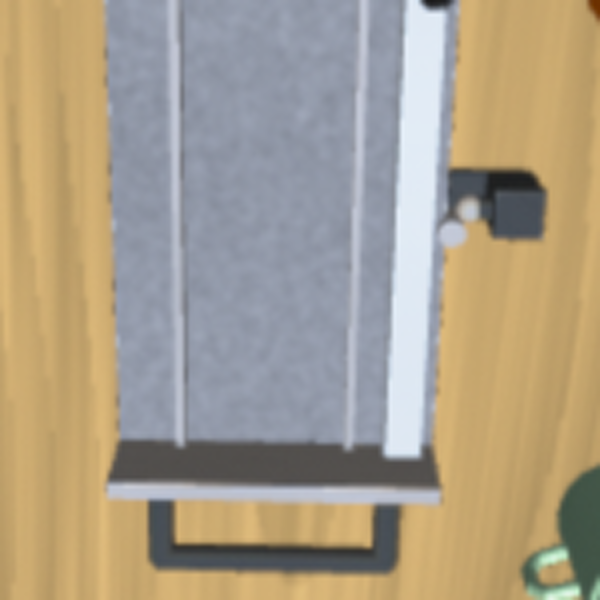

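```bash
python3 - <<'E'
from h import *
np.set_printoptions(precision=1,suppress=True)
s=snap("wrist")
def P(c,off,z): return plane(s,np.array(c)/4+np.array([210,off]),z)
print("headfoot",P([[155,70],[395,70]],0,30))
print("headtop inner",P([[135,30],[408,30]],0,85))
print("lips",P([[165,75],[382,75]],0,40),P([[181,443],[349,446]],150,40))
print("pull",P([[150,557],[272,557],[398,557]],150,60))
print("stop plate top",P([[148,225],[425,225],[155,250],[425,250]],0,87))
print("rib",P([[214,387],[252,387],[233,385],[233,255]],0,86))
print("hinge",P([[455,325]],0,82),"grip",P([[440,485],[438,598]],0,84))
E
```

```text
headfoot [[391.9 130.3  30. ]
 [477.2 135.6  30. ]]
headtop inner [[392.  128.7  85. ]
 [477.5 134.   85. ]]
lips [[396.7 126.8  40. ]
 [472.3 131.5  40. ]] [[ 415.6 -254.5   40. ]
 [ 491.7 -250.7   40. ]]
pull [[ 405.2 -302.2   60. ]
 [ 460.1 -298.3   60. ]
 [ 516.6 -294.2   60. ]]
stop plate top [[397.7  73.5  87. ]
 [488.3  79.2  87. ]
 [400.2  66.2  87. ]
 [489.   71.8  87. ]]
rib [[421.5  25.1  86. ]
 [434.4  25.9  86. ]
 [427.9  26.1  86. ]
 [425.9  66.4  86. ]]
hinge [[501.9  50.1  82. ]] grip [[502.1  -2.1  84. ]
 [505.5 -41.4  84. ]]
```

```bash
cat > to.py <<'E'
import sys
from h import *
a=list(map(float,sys.argv[1:5])); tilt=float(sys.argv[5]) if len(sys.argv)>5 else 0
d,rv=inc(a[:3],R.from_euler("xyz",[180,0,a[3]],degrees=True)*R.from_euler("y",tilt,degrees=True))
n=max(np.linalg.norm(d)/.045,np.linalg.norm(rv)/.14)
print("tool d",d.round(4),"rv",rv.round(4),"rows>=",round(n,1)); q=r.sense();print(q["tool_pos"].round(1),q["tcp_rot"].round(2),q["finger_gap"].round(1))
E
python3 to.py 505 -24 130 93
```

```text
tool d [0.0382 0.0545 0.2166] rv [-0.0103  0.0127  0.0128] rows>= 5.0Traceback (most recent call last):
  File "to.py", line 6, in <module>
    print("tool d",d.round(4),"rv",rv.round(4),"rows>=",round(n,1)); q=r.sense();print(q["tool_pos"].round(1),q["tcp_rot"].round(2),q["finger_gap"].round(1))
                                                                                                                                    ^^^^^^^^^^^^^^^^^^^^^
AttributeError: 'float' object has no attribute 'round'
```

>>> carry_out:
  increments:
    - [[0.0064,0.009,0.036],[-0.0017,0.002,0.002],0.5]
    - [[0.0064,0.009,0.036],[-0.0017,0.002,0.002],0.5]
    - [[0.0064,0.009,0.036],[-0.0017,0.002,0.002],0.5]
    - [[0.0064,0.009,0.036],[-0.0017,0.002,0.002],0.5]
    - [[0.0064,0.009,0.036],[-0.0017,0.002,0.002],0.5]
    - [[0.0064,0.009,0.036],[-0.0017,0.002,0.002],0.5]
    - [[0,0,0],[0,0,0],0.5]

```text
time: 3.9
tool_pos: [509.1, -13.7, 129.4]
tcp_rot: [179.3, 0.2, 94.0]
ft_force: [-0.8, -0.5, -0.9]
finger_gap: 42.3
```

```bash
sed -i 's/q\["finger_gap"\].round(1)/round(float(q["finger_gap"]),1)/' to.py; python3 to.py 505 -24 64 93; python3 - <<'E'
from h import *
s=snap("wrist","w2")
E
```

```text
tool d [-0.0098 -0.0056  0.0654] rv [0.0124 0.0027 0.0175] rows>= 1.5
[509.1 -13.7 129.4] [1.7929e+02 1.6000e-01 9.4000e+01] 42.3
```

View pics/w2.png

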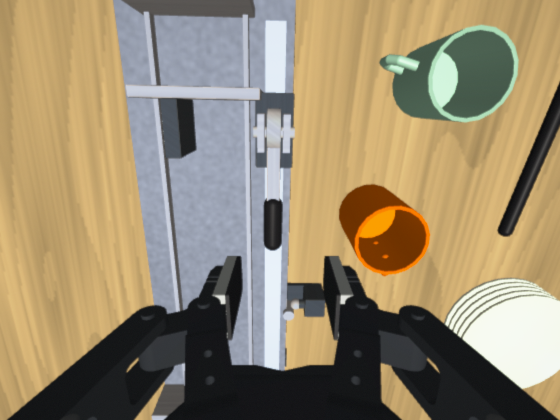

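```bash
python3 - <<'E'
from h import *
np.set_printoptions(precision=1,suppress=True)
s=snap("wrist")
print("grip",plane(s,[[273,200],[272,248]],85),"hinge",plane(s,[[274,130]],82))
print(proj(s,[[505,-24,82]]))
E
```

```text
grip [[503.6  -3.9  85. ]
 [505.2 -45.8  85. ]] hinge [[501.1  49.5  82. ]]
[[273.3 222.4]]
```

Lever grip is centred at about (504.5, -24.5, 82) in two views. Descend onto it.

>>> carry_out:
  increments:
    - [[-0.0035,-0.002,0.022],[0.004,0.001,0.006],0.5]
    - [[-0.0035,-0.002,0.022],[0.004,0.001,0.006],0.5]
    - [[-0.003,-0.002,0.022],[0.004,0.001,0.006],0.5]
    - [[0,0,0],[0,0,0],0.5]

```text
time: 4.4
tool_pos: [515.7, -26.5, 81.1]
tcp_rot: [178.5, 0.3, 93.1]
ft_force: [-1.0, 0.7, 0.1]
finger_gap: 42.9
```

```bash
python3 to.py 504.5 -24 64 93
```

```text
tool d [ 0.0032 -0.0115  0.0168] rv [0.0263 0.006  0.0023] rows>= 0.5
[515.7 -26.5  81.1] [178.49   0.35  93.12] 42.9
```

>>> carry_out:
  increments:
    - [[0.003,-0.011,0.005],[0.026,0.006,0.002],0.5]
    - [[0,0,0],[0,0,0],0.5]
    - [[0,0,0],[0,0,0],0.5]

```text
time: 4.7
tool_pos: [508.0, -24.4, 82.9]
tcp_rot: [179.6, 0.1, 93.1]
ft_force: [-0.0, 0.4, 0.0]
finger_gap: 42.9
```

```bash
python3 to.py 504.5 -24 64 93
```

```text
tool d [ 0.0007 -0.0036  0.0189] rv [0.0076 0.0015 0.0009] rows>= 0.4
[508.  -24.4  82.9] [1.7956e+02 9.0000e-02 9.3050e+01] 42.9
```

>>> carry_out:
  increments:
    - [[0,-0.004,0.012],[0.008,0.001,0],0.5]
    - [[0,0,0.008],[0.002,0,0],0.5]
    - [[0,0,0],[0,0,0],0.5]

```text
time: 5.0
tool_pos: [505.4, -24.7, 63.6]
tcp_rot: [180.0, 0.1, 93.1]
ft_force: [-0.4, 0.2, 0.4]
finger_gap: 42.7
```

```bash
python3 to.py 504.5 -24 64 93
```

```text
tool d [ 0.0007 -0.0009 -0.0004] rv [0.0007 0.0013 0.0015] rows>= 0.0
[505.4 -24.7  63.6] [1.7996e+02 7.0000e-02 9.3090e+01] 42.7
```

Good. Close on the lever grip.

>>> carry_out:
  increments:
    - [[0,0,0],[0,0,0],1]
    - [[0,0,0],[0,0,0],1]
    - [[0,0,0],[0,0,0],1]
    - [[0,0,0],[0,0,0],1]
    - [[0,0,0],[0,0,0],1]
  newtons: 25

```text
time: 5.5
tool_pos: [505.0, -24.6, 63.1]
tcp_rot: [-180.0, 0.1, 93.1]
ft_force: [-0.8, -0.4, -0.0]
finger_gap: -0.0
```

```bash
python3 - <<'E'
from h import *
s=snap("wrist","w3"); a=snap("scene"); crop(a,200,140,350,260,5,"s3")
E
```

```text
(no output)
```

View pics/w3.png

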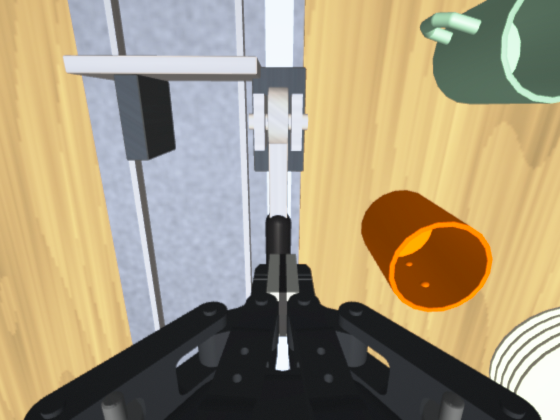

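View pics/s3.png

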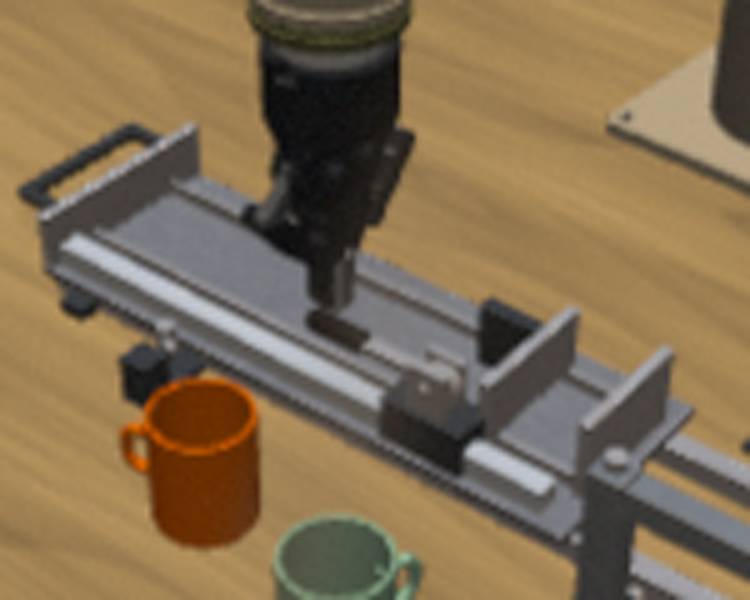

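```bash
python3 - <<'E'
from h import *
np.set_printoptions(precision=1,suppress=True)
s=snap("wrist"); a=snap("scene"); t,Rc=tcp(); print(t,r.sense()["ft_force"])
print("tcp in wrist",proj(s,t),"scene crop",(proj(a,t)-[200,140])*5)
print("grip ends in scene crop",(proj(a,[[503.4,-2,82],[506,-46,82]])-[200,140])*5)
print("grip ends in wrist",proj(s,[[503.4,-2,82],[506,-46,82]]))
K,Rm,tv=cam(s);c=-Rm.T@tv
print("cam in tool",Rc.inv().apply(c-t))
E
```

```text
[505.  -24.6  63.1] [-0.  -0.1 -0.1]
tcp in wrist [[281.4 237.2]] scene crop [[330.6 354.6]]
grip ends in scene crop [[361.1 344.1]
 [302.3 315.3]]
grip ends in wrist [[280.5 214.4]
 [281.1 281.6]]
cam in tool [  81.3    0.6 -182.3]
```

```bash
python3 - <<'E'
from h import *
np.set_printoptions(precision=1,suppress=True)
s=snap("wrist"); a=snap("scene"); t,Rc=tcp()
for x in (-11,0,11):
  for z in (0,-10,-20,-30,-40): print(x,z,proj(s,t+Rc.apply([x,0,z])),(proj(a,t+Rc.apply([x,0,z]))-[200,140])*5)
crop(s,200,180,360,300,4.5,"w3c")
E
```

```text
-11 0 [[281.4 252.4]] [[316.3 347.4]]
-11 -10 [[281.3 259.5]] [[316.1 334.2]]
-11 -20 [[281.3 267.5]] [[315.9 320.8]]
-11 -30 [[281.2 276.3]] [[315.7 307.3]]
-11 -40 [[281.2 286.1]] [[315.5 293.7]]
0 0 [[281.3 237.2]] [[330.7 354.6]]
0 -10 [[281.3 243.7]] [[330.6 341.4]]
0 -20 [[281.3 251. ]] [[330.5 328. ]]
0 -30 [[281.2 259.1]] [[330.4 314.5]]
0 -40 [[281.1 268.1]] [[330.2 300.8]]
11 0 [[281.3 221.5]] [[345.2 361.9]]
11 -10 [[281.3 227.3]] [[345.2 348.7]]
11 -20 [[281.2 233.9]] [[345.1 335.3]]
11 -30 [[281.2 241.1]] [[345.1 321.8]]
11 -40 [[281.1 249.3]] [[345.1 308.1]]
```

View pics/w3c.png

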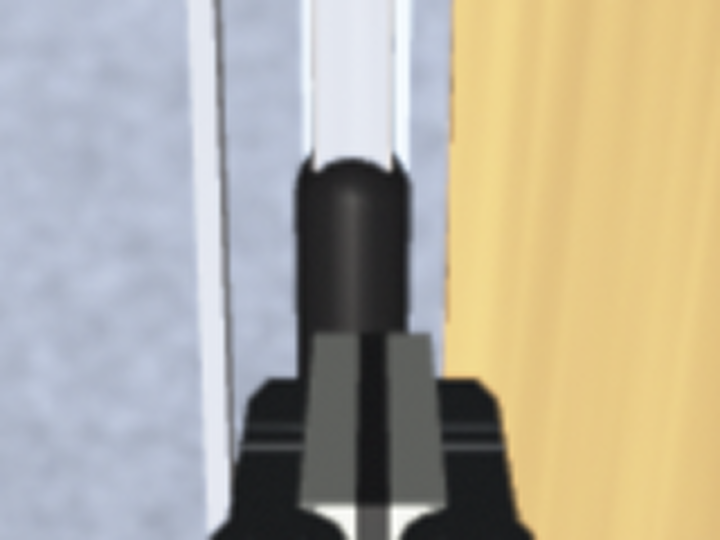

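>>> carry_out:
  increments:
    - [[0,0,0],[0,0,0],0.5]
    - [[0,0,0],[0,0,0],0.5]
    - [[0,0,0],[0,0,0],0.5]
    - [[0,0,0.01],[0,0,0],0.5]
    - [[0,0,0.01],[0,0,0],0.5]
    - [[0,0,0],[0,0,0],0.5]

```text
time: 6.4
tool_pos: [504.8, -24.6, 41.2]
tcp_rot: [-180.0, 0.1, 93.1]
ft_force: [-0.7, 0.3, -0.0]
finger_gap: 42.7
```

```bash
python3 - <<'E'
from h import *
s=snap("wrist","w4"); a=snap("scene"); crop(a,200,140,350,260,5,"s4"); print(r.sense()["finger_gap"])
E
```

```text
42.931679132726835
```

View pics/w4.png

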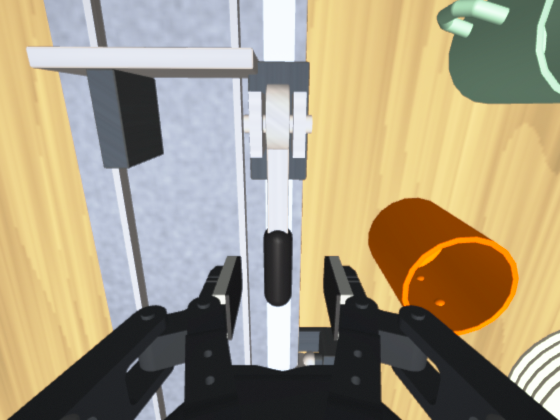

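View pics/s4.png

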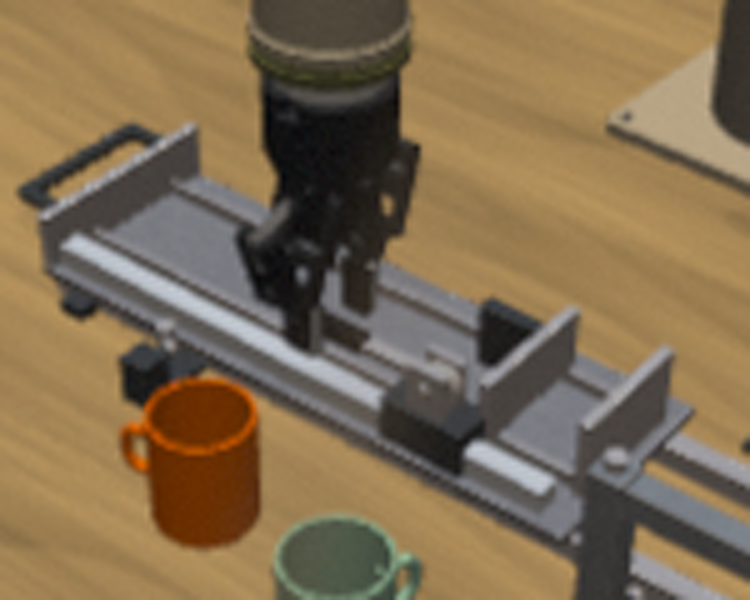

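>>> carry_out:
  increments:
    - [[0,0,0.009],[0,0,0],0.5]
    - [[0,0,0.007],[0,0,0],0.5]
    - [[0,0,0],[0,0,0],0.5]
    - [[0,0,0],[0,0,0],1]
    - [[0,0,0],[0,0,0],1]
    - [[0,0,0],[0,0,0],1]
    - [[0,0,0],[0,0,0],1]
    - [[0,0,0],[0,0,0],1]

```text
time: 7.3
tool_pos: [501.9, -25.0, 25.4]
tcp_rot: [-179.6, 0.1, 93.1]
ft_force: [0.5, -0.6, -1.3]
finger_gap: 14.1
```

```bash
python3 - <<'E'
from h import *
s=snap("wrist","w5"); crop(s,160,120,400,300,3.3,"w5c")
a=snap("scene"); crop(a,200,140,350,260,5,"s5"); print(r.sense()["finger_gap"])
E
```

```text
14.3144518991996
```

View pics/w5c.png

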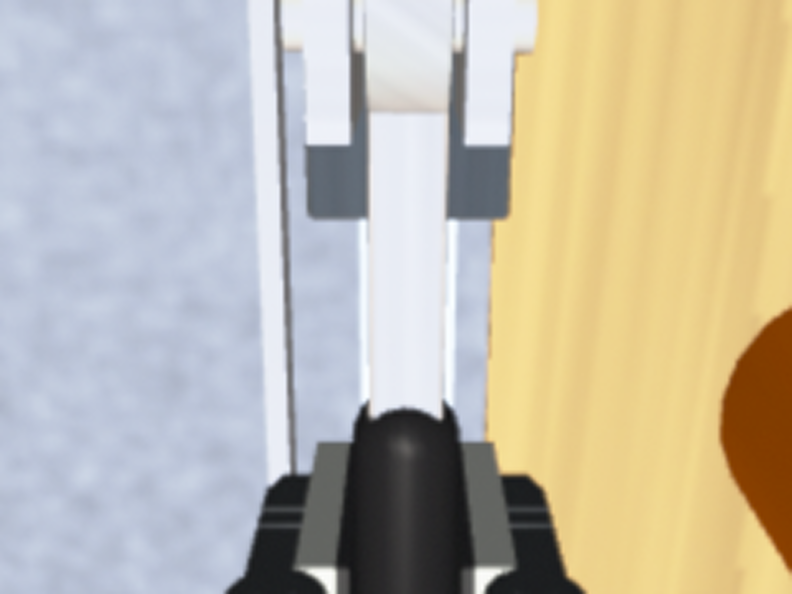

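View pics/s5.png

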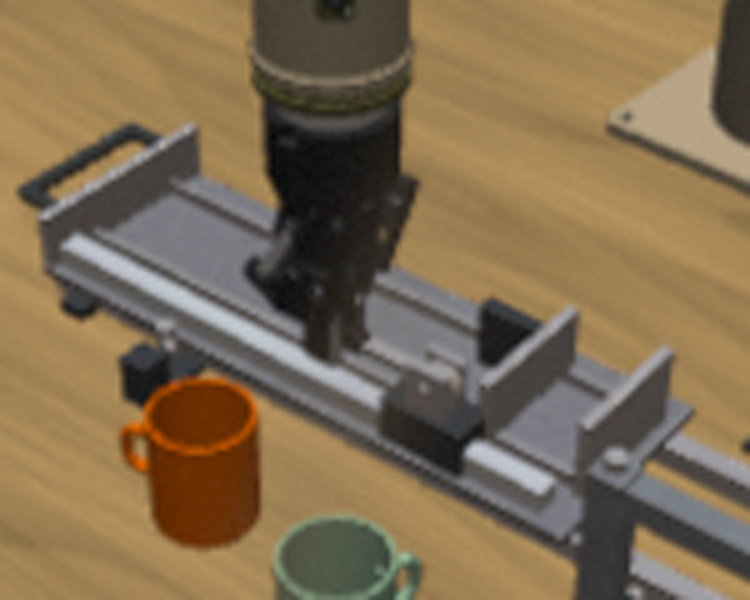

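>>> carry_out:
  increments:
    - [[0.001,0,-0.011],[0,0,0],1]
    - [[0.0025,0,-0.011],[0,0,0],1]
    - [[0.004,0,-0.0105],[0,0,0],1]
    - [[0.0055,0,-0.0097],[0,0,0],1]
    - [[0.007,0,-0.0088],[0,0,0],1]
    - [[0.008,0,-0.0076],[0,0,0],1]
  newtons: 30

```text
time: 8.0
tool_pos: [500.3, 5.0, 85.8]
tcp_rot: [-179.5, 0.0, 93.0]
ft_force: [4.3, 1.9, -9.4]
finger_gap: 13.6
```

```bash
python3 - <<'E'
from h import *
s=snap("wrist","w6"); a=snap("scene"); crop(a,200,140,350,260,5,"s6"); print(r.sense()["finger_gap"],r.sense()["tool_pos"])
E
```

```text
14.033560910305582 [500.50467082   5.73307761  86.35230713]
```

View pics/s6.png

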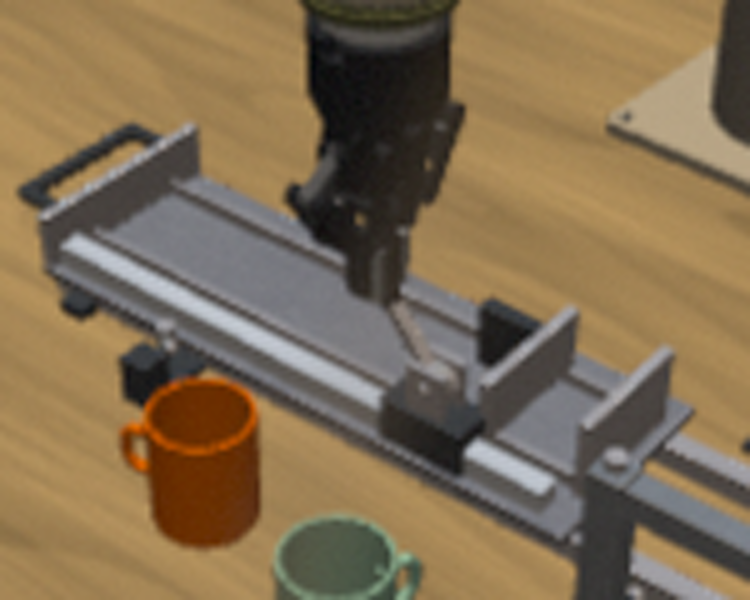

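>>> carry_out:
  increments:
    - [[0.0093,0,-0.0063],[0,0,0],1]
    - [[0.0101,0,-0.0048],[0,0,0],1]
    - [[0.0108,0,-0.0033],[0,0,0],1]
    - [[0.011,0,-0.0015],[0,0,0],1]
    - [[0.004,0,0],[0,0,0],1]
    - [[0,0,0],[0,0,0],1]

```text
time: 8.7
tool_pos: [498.1, 53.2, 103.3]
tcp_rot: [-179.6, 0.2, 93.1]
ft_force: [2.7, -3.9, -5.7]
finger_gap: 13.3
```

```bash
python3 - <<'E'
from h import *
s=snap("wrist","w7"); a=snap("scene"); crop(a,200,140,350,260,5,"s7"); print(r.sense()["finger_gap"],r.sense()["tool_pos"])
E
```

```text
13.55891466783273 [498.07963547  52.91075435 103.26236475]
```

View pics/s7.png

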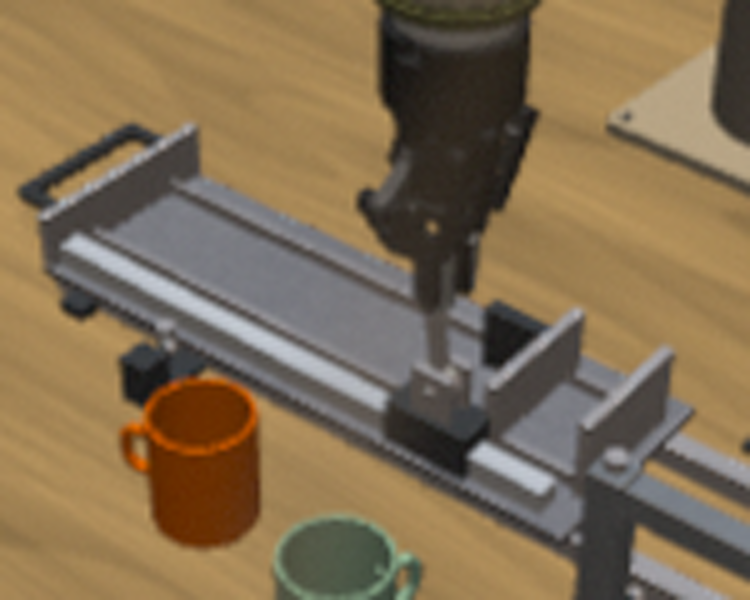

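>>> carry_out:
  increments:
    - [[0,0,0],[0,0,0],0.5]
    - [[0,0,0],[0,0,0],0.5]
    - [[0,0,0],[0,0,0],0.5]
    - [[0,0,-0.03],[0,0,0],0.5]
    - [[0,0,-0.03],[0,0,0],0.5]
    - [[0,0,-0.03],[0,0,0],0.5]
    - [[0,0,0],[0,0,0],0.5]

```text
time: 9.5
tool_pos: [497.9, 53.5, 197.1]
tcp_rot: [-179.5, 0.0, 93.0]
ft_force: [0.6, -0.0, -0.2]
finger_gap: 42.8
```

```bash
python3 - <<'E'
from h import *
s=snap("wrist","w8"); a=snap("scene"); crop(a,200,140,350,260,5,"s8"); print(r.sense()["finger_gap"],r.sense()["tool_pos"])
E
python3 to.py 427 46 120 93
```

```text
42.48275961966915 [495.81375655  53.44268141 192.85877761]
tool d [-0.0038 -0.068   0.0739] rv [-0.0149 -0.0001  0.0003] rows>= 2.2
[495.8  53.4 192.9] [-1.7915e+02 -1.0000e-02  9.3020e+01] 42.5
```

View pics/s8.png

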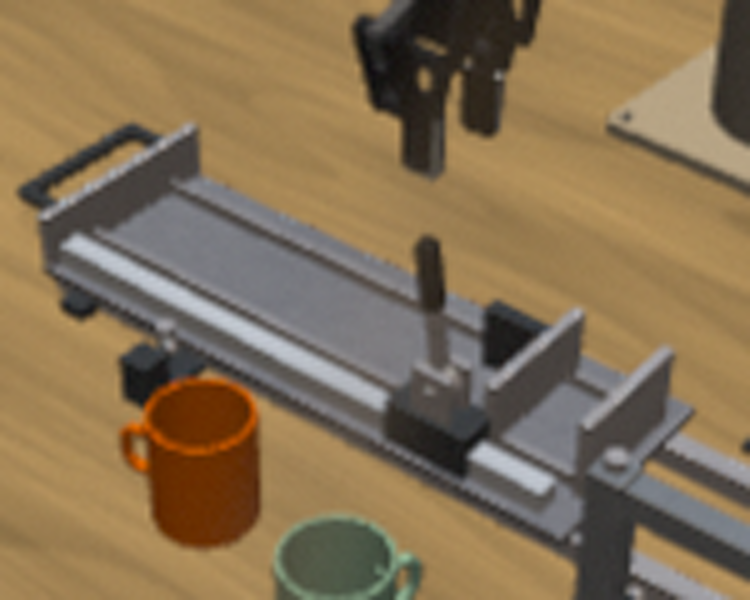

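View pics/w8.png

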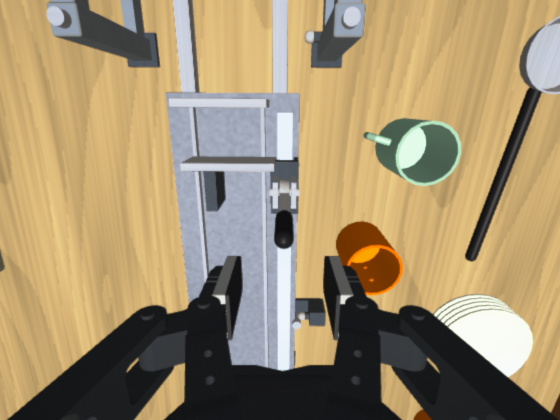

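>>> carry_out:
  increments:
    - [[-0.002,-0.034,0],[-0.007,0,0],0.5]
    - [[-0.002,-0.034,0],[-0.007,0,0],0.5]
    - [[0,0,0.04],[0,0,0],0.5]
    - [[0,0,0.03],[0,0,0],0.5]
    - [[0,0,0],[0,0,0],0.5]

```text
time: 10.1
tool_pos: [422.3, 45.6, 115.7]
tcp_rot: [-179.5, -0.1, 93.0]
ft_force: [-1.3, 0.4, -0.2]
finger_gap: 42.6
```

```bash
python3 to.py 427.5 46 12 93;python3 - <<'E'
from h import *
np.set_printoptions(precision=1,suppress=True)
s=snap("wrist","w9")
E
```

```text
tool d [-0.      0.0061  0.1036] rv [-0.0085 -0.0013 -0.0003] rows>= 2.3
[422.3  45.6 115.7] [-1.7951e+02 -8.0000e-02  9.2980e+01] 42.6
```

View pics/w9.png

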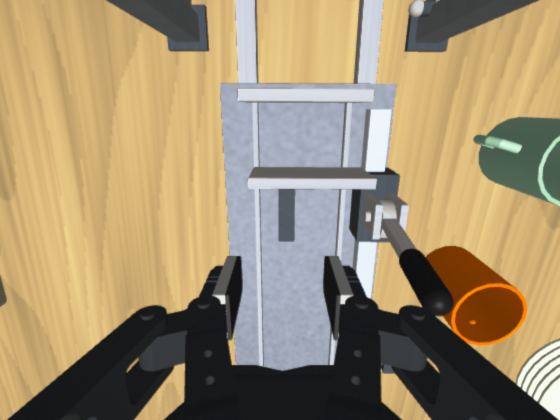

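>>> carry_out:
  increments:
    - [[0,0.006,0.02],[-0.008,0,0],0.5]
    - [[0,0,0.03],[0,0,0],0.5]
    - [[0,0,0.02],[0,0,0],0.5]
    - [[0,0,0.012],[0,0,0],0.5]
    - [[0,0,0],[0,0,0],0.5]

```text
time: 10.65
tool_pos: [429.2, 45.8, 37.9]
tcp_rot: [-179.8, -0.1, 93.0]
ft_force: [0.7, 0.9, -0.9]
finger_gap: 42.8
```

```bash
python3 to.py 427.5 46 12 93;python3 - <<'E'
from h import *
np.set_printoptions(precision=1,suppress=True)
s=snap("wrist","w10")
E
```

```text
tool d [ 0.0002 -0.0016  0.0259] rv [-0.0035 -0.0011 -0.0006] rows>= 0.6
[429.2  45.8  37.9] [-1.798e+02 -6.000e-02  9.296e+01] 42.8
```

View pics/w10.png

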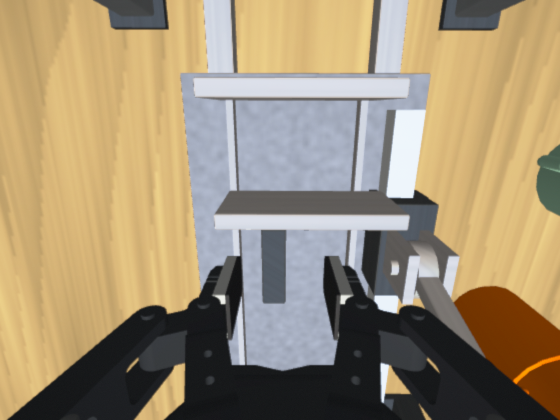

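```bash
python3 - <<'E'
from h import *
np.set_printoptions(precision=1,suppress=True)
s=snap("wrist")
print(plane(s,[[262,300],[286,300],[263,235],[286,235]],86)); print(plane(s,[[216,222],[406,222]],87))
E
```

```text
[[420.7  30.7  86. ]
 [433.2  31.3  86. ]
 [420.   67.5  86. ]
 [431.1  68.1  86. ]]
[[397.7  73.5  87. ]
 [487.3  78.2  87. ]]
```

>>> carry_out:
  increments:
    - [[0.002,-0.003,0.012],[-0.003,0,0],0.5]
    - [[0,0,0.01],[0,0,0],0.5]
    - [[0,0,0],[0,0,0],0.5]
    - [[0,0,0],[0,0,0],1]
    - [[0,0,0],[0,0,0],1]
    - [[0,0,0],[0,0,0],1]
    - [[0,0,0],[0,0,0],1]
    - [[0,0,0],[0,0,0],1]
  newtons: 40

```text
time: 11.55
tool_pos: [424.4, 47.9, 18.2]
tcp_rot: [-179.7, -0.1, 93.0]
ft_force: [-0.8, 0.3, -3.6]
finger_gap: 11.0
```

>>> carry_out:
  increments:
    - [[-0.01,0,0],[0,0,0],1]
    - [[-0.015,0,0],[0,0,0],1]
    - [[-0.015,0,0],[0,0,0],1]
    - [[-0.015,0,0],[0,0,0],1]
    - [[-0.015,0,0],[0,0,0],1]

```text
time: 12.05
tool_pos: [427.7, -20.1, 18.2]
tcp_rot: [-179.7, -0.4, 93.1]
ft_force: [-1.5, 4.5, 0.3]
finger_gap: 11.5
```

```bash
python3 to.py 427.5 46 18 93;python3 - <<'E'
from h import *
s=snap("wrist","w11");a=snap("scene"); crop(a,200,140,350,260,5,"s11")
E
```

```text
tool d [0.066  0.0034 0.0007] rv [-0.0057 -0.0069  0.0021] rows>= 1.5
[427.7 -20.1  18.2] [-179.67   -0.4    93.12] 11.5
```

View pics/s11.png

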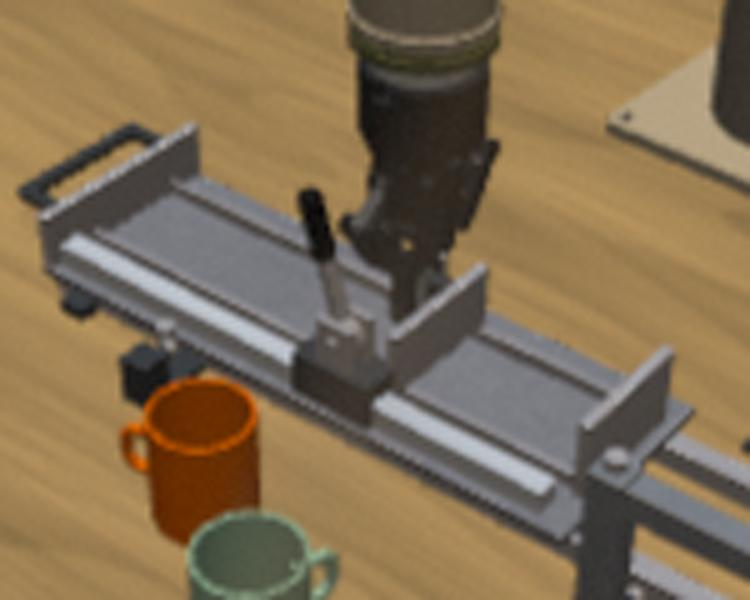

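>>> carry_out:
  increments:
    - [[-0.012,0,0],[0,0,0],1]
    - [[-0.012,0,0],[0,0,0],1]
    - [[-0.012,0,0],[0,0,0],1]
    - [[-0.012,0,0],[0,0,0],1]
    - [[-0.012,0,0],[0,0,0],1]

```text
time: 12.65
tool_pos: [430.5, -79.4, 18.2]
tcp_rot: [-179.6, -0.5, 93.1]
ft_force: [-3.8, 5.1, 1.9]
finger_gap: 11.2
```

>>> carry_out:
  increments:
    - [[-0.012,0,0],[0,0,0],1]
    - [[-0.012,0,0],[0,0,0],1]
    - [[-0.012,0,0],[0,0,0],1]
    - [[-0.012,0,0],[0,0,0],1]
    - [[0,0,0],[0,0,0],1]

```text
time: 13.15
tool_pos: [432.8, -127.9, 18.2]
tcp_rot: [-179.5, -0.7, 93.0]
ft_force: [-1.9, -3.2, -2.0]
finger_gap: 11.3
```

```bash
python3 to.py 427.5 46 18 93;python3 - <<'E'
from h import *
s=snap("wrist","w11");a=snap("scene"); crop(a,200,140,350,260,5,"s11")
E
```

```text
tool d [0.1739 0.004  0.0022] rv [-0.0083 -0.0115  0.0007] rows>= 3.9
[ 432.8 -127.9   18.2] [-179.52   -0.66   93.04] 11.3
```

View pics/s11.png

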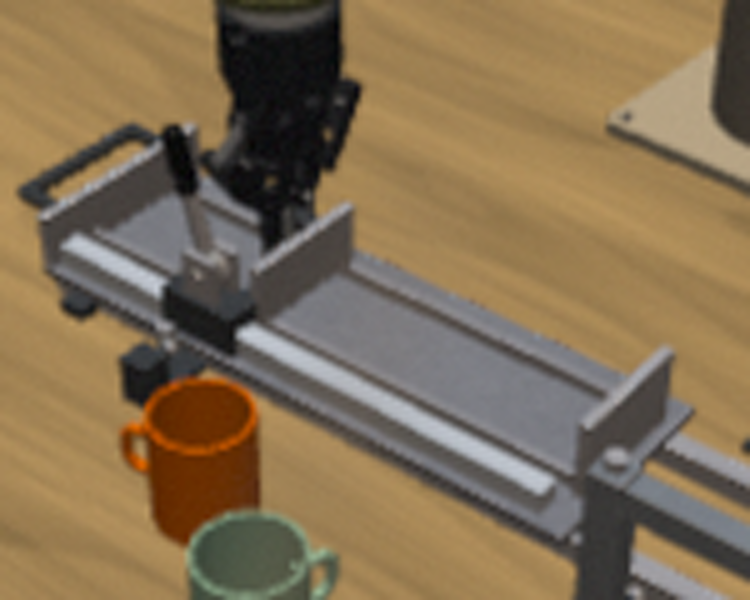

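>>> carry_out:
  increments:
    - [[0,0,0],[0,0,0],0.5]
    - [[0,0,0],[0,0,0],0.5]
    - [[0,0,0],[0,0,0],0.5]
    - [[0,0,-0.02],[0,0,0],0.5]
    - [[0,0,-0.04],[0,0,0],0.4]
    - [[0,0,-0.045],[0,0,0],0.3]
    - [[0,0,-0.045],[0,0,0],0.2]
    - [[0.02,0.01,-0.045],[0,0,0],0]
    - [[0.02,0.01,-0.045],[0,0,0],0]
    - [[0.02,0.01,-0.045],[0,0,0],0]
    - [[0.02,0.01,0],[0,0,0],0]
    - [[0,0,0],[0,0,0],0]

```text
time: 14.45
tool_pos: [470.9, -41.6, 311.6]
tcp_rot: [-179.8, -1.0, 93.3]
ft_force: [0.3, -0.3, -1.4]
finger_gap: 85.6
```

```bash
python3 - <<'E'
from h import *
s=snap("wrist","w12");print(r.sense()["tool_pos"]);a=snap("top"); crop(a,230,110,450,260,3.6,"t12"); snap("scene","s12")
E
```

```text
[470.78343886 -42.70931791 312.18704718]
```

View pics/w12.png

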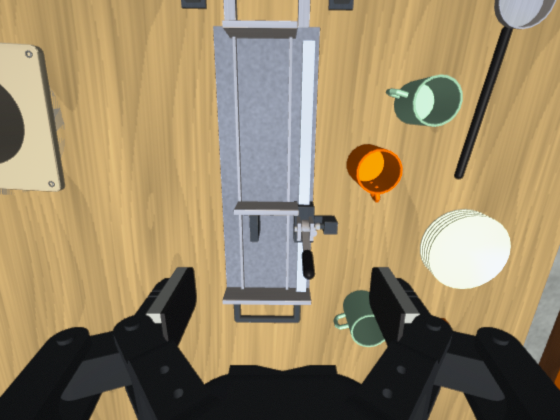

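View pics/t12.png

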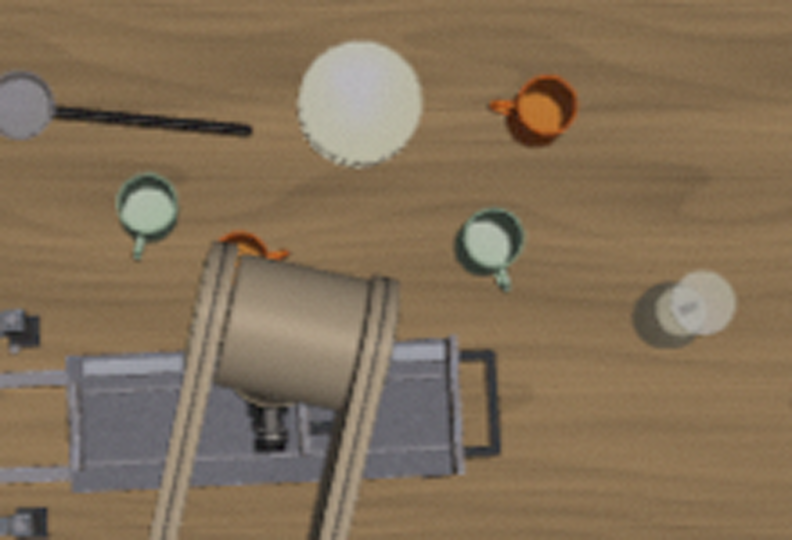

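```bash
python3 - <<'E'
from h import *
np.set_printoptions(precision=1,suppress=True)
s=snap("wrist")
h=np.array([509.6,-125,82.])
print("hinge",proj(s,h))
for th in (.6,.9,1.2,1.57): print(th,proj(s,h+75*np.array([.05*np.cos(th),-np.cos(th),np.sin(th)])),proj(s,h+96*np.array([.05*np.cos(th),-np.cos(th),np.sin(th)])))
# green mugs
a=snap("top")
for nm,q in (("w",s),("t",a)):
    hsv=cv2.cvtColor(q["image"],cv2.COLOR_BGR2HSV)
    m=cv2.inRange(hsv,(55,40,40),(95,255,255))
    n,l,st,ce=cv2.connectedComponentsWithStats(m)
    for i in range(1,n):
        if st[i,4]>60: print(nm,st[i],ce[i])
E
```

```text
hinge [[307.2 228.4]]
0.6 [[308.1 281.6]] [[308.3 297.4]]
0.9 [[309.4 277.9]] [[310.1 293.7]]
1.2 [[310.6 268.9]] [[311.7 282.5]]
1.57 [[311.7 251. ]] [[313.3 259. ]]
w [ 389   72   76   52 2399] [431.3  98.1]
w [ 336  290   49   56 1446] [361.9 319. ]
t [ 18 239  14  18  62] [ 25.9 248.6]
```

```bash
python3 - <<'E'
from h import *
np.set_printoptions(precision=1,suppress=True)
s=snap("wrist"); crop(s,370,60,480,140,7,"m1")
a=snap("top"); print(plane(a,[[230+148/3.6,110+206/3.6],[230+492/3.6,110+240/3.6]],78))
print(plane(s,[[438,101]],78),plane(s,[[395,94]],39))
E
```

```text
[[ 661.9   60.7   78. ]
 [ 626.6 -296.9   78. ]]
[[662.5  57.7  78. ]] [[619.2  65.8  39. ]]
```

View pics/m1.png

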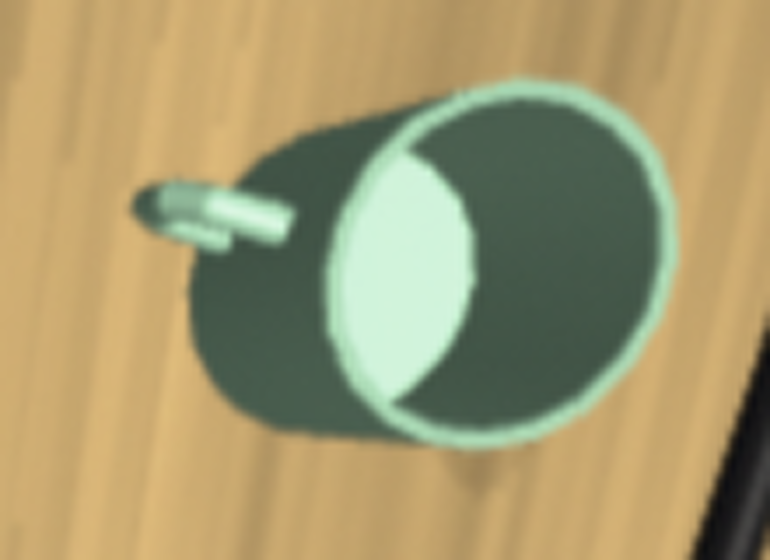

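```bash
python3 - <<'E'
from h import *
np.set_printoptions(precision=1,suppress=True)
s=snap("wrist")
print(r.sense()["time"],plane(s,[[441.9,97.7]],78),plane(s,[[390,89.5]],35), plane(s,[[396,88.5]],50))
print(plane(s,[[361.9,319.]],40))
E
```

```text
14.85 [[666.7  61.7  78. ]] [[612.7  71.4  35. ]] [[615.8  71.9  50. ]]
[[ 622.3 -306.5   40. ]]
```

>>> carry_out:
  increments:
    - [[0,0,0],[0,0,-0.132],0]
    - [[0,0,0],[0,0,-0.132],0]
    - [[0,0,0],[0,0,-0.132],0]
    - [[0,0,0],[0,0,-0.132],0]
    - [[0,0,0],[0,0,-0.132],0]
    - [[0,0,0],[0,0,-0.132],0]
    - [[0,0,0],[0,0,-0.132],0]
    - [[0,0,0],[0,0,-0.132],0]
    - [[0,0,0],[0,0,-0.132],0]
    - [[0,0,0],[0,0,-0.132],0]
    - [[0,0,0],[0,0,0],0]

```text
time: 15.95
tool_pos: [465.2, -49.0, 303.2]
tcp_rot: [179.1, -1.2, 171.3]
ft_force: [0.3, -0.2, -0.3]
finger_gap: 85.0
```

```bash
python3 to.py 665 61 180 169
```

```text
tool d [-0.1833  0.1371  0.1216] rv [ 0.0156 -0.0213  0.0395] rows>= 5.8
[465.2 -49.  303.2] [179.08  -1.2  171.27] 85.0
```

>>> carry_out:
  increments:
    - [[-0.026,0.02,0.017],[0.002,-0.003,0.006],0]
    - [[-0.026,0.02,0.017],[0.002,-0.003,0.006],0]
    - [[-0.026,0.02,0.017],[0.002,-0.003,0.006],0]
    - [[-0.026,0.02,0.017],[0.002,-0.003,0.006],0]
    - [[-0.026,0.02,0.017],[0.002,-0.003,0.006],0]
    - [[-0.026,0.02,0.017],[0.002,-0.003,0.006],0]
    - [[-0.026,0.018,0.017],[0.002,-0.003,0.004],0]
    - [[0,0,0],[0,0,0],0]
    - [[0,0,0],[0,0,0],0]

```text
time: 16.85
tool_pos: [674.5, 54.1, 174.3]
tcp_rot: [-179.9, -0.2, 166.2]
ft_force: [0.0, -0.8, 0.0]
finger_gap: 85.1
```

```bash
python3 to.py 665 61 180 169;  python3 - <<'E'
from h import *
s=snap("wrist","w13")
E
```

```text
tool d [ 0.0109  0.0045 -0.0057] rv [-0.0023 -0.0037 -0.048 ] rows>= 0.3
[674.5  54.1 174.3] [-179.86   -0.21  166.25] 85.1
```

View pics/w13.png

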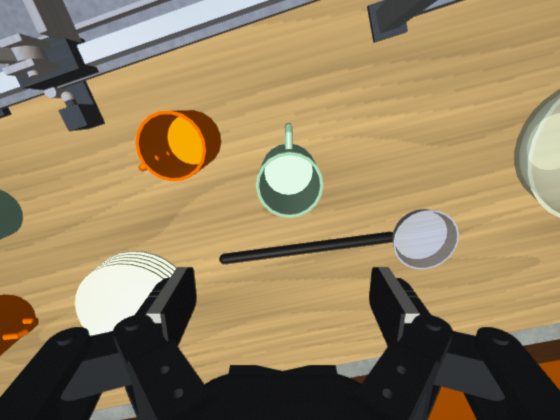

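```bash
cat > mug.py <<'E'
from h import *
import sys
np.set_printoptions(precision=1,suppress=True)
# args: rim px (x y), handle tip px (x y)
s=snap("wrist"); v=list(map(float,sys.argv[1:5])); z0=float(sys.argv[5]) if len(sys.argv)>5 else 0
c=plane(s,[v[:2]],78+z0)[0]; h=plane(s,[v[2:4]],50+z0)[0]
d=h-c; print("centre",c,"handle",h,"dist",np.hypot(d[0],d[1]),"heading",np.degrees(np.arctan2(d[1],d[0])))
E
python3 - <<'E'
from h import *
s=snap("wrist"); crop(s,240,110,340,230,5,"m2")
hsv=cv2.cvtColor(s["image"],cv2.COLOR_BGR2HSV)
m=cv2.inRange(hsv,(55,30,40),(95,255,255)); m[:,:230]=0; m[:,340:]=0
cv2.imwrite("pics/m2m.png",m)
ys,xs=np.nonzero(m); print(xs.min(),xs.max(),ys.min(),ys.max())
E
```

```text
257 322 125 217
```

View pics/m2.png

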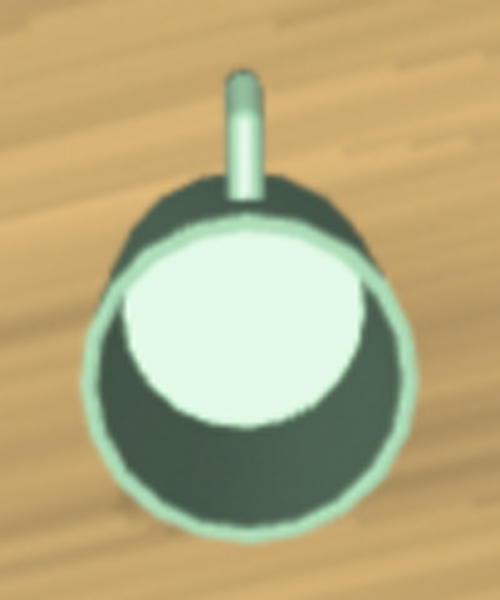

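```bash
python3 mug.py 289.9 185.7 288.6 125; python3 to.py 665 61 -8 168
```

```text
centre [665.7  62.3  78. ] handle [613.  74.  50.] dist 53.920094399980364 heading 167.46183528061897
tool d [0.0104 0.0053 0.184 ] rv [-0.0018 -0.0016 -0.0293] rows>= 4.1
[674.3  53.6 176. ] [-1.7989e+02 -9.0000e-02  1.6632e+02] 85.4
```

>>> carry_out:
  increments:
    - [[0.005,0.003,0.035],[0,0,-0.01],0]
    - [[0.005,0.003,0.035],[0,0,-0.01],0]
    - [[0,0,0.035],[0,0,0],0]
    - [[0,0,0],[0,0,0],0]
    - [[0,0,0],[0,0,0],0]

```text
time: 17.5
tool_pos: [669.8, 58.9, 81.2]
tcp_rot: [179.9, 0.9, 167.1]
ft_force: [0.4, -0.0, 1.8]
finger_gap: 85.6
```

```bash
python3 to.py 665.7 62.3 -8 167.5;  python3 - <<'E'
from h import *
s=snap("wrist","w14")
E
```

```text
tool d [0.0062 0.0022 0.0892] rv [ 0.002   0.0159 -0.0073] rows>= 2.0
[669.8  58.9  81.2] [179.88   0.91 167.08] 85.6
```

View pics/w14.png

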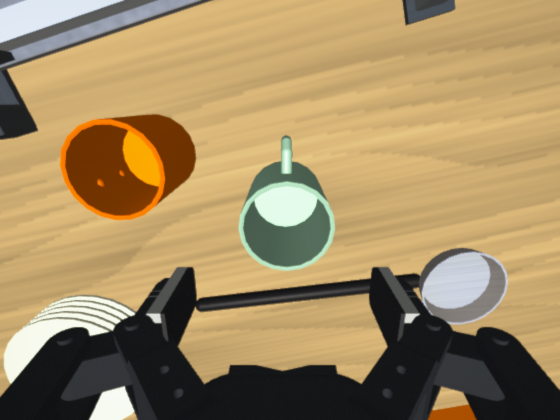

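>>> carry_out:
  increments:
    - [[0.003,0.001,0.02],[0.001,0.008,-0.004],0]
    - [[0.003,0.001,0.025],[0.001,0.008,-0.004],0]
    - [[0,0,0.02],[0,0,0],0]
    - [[0,0,0],[0,0,0],0]
    - [[0,0,0],[0,0,0],0]

```text
time: 18.05
tool_pos: [671.1, 61.9, 22.4]
tcp_rot: [179.8, 0.7, 167.5]
ft_force: [0.7, -0.9, -0.1]
finger_gap: 85.4
```

```bash
python3 to.py 665.7 62.3 -8 167.5;  python3 - <<'E'
from h import *
s=snap("wrist","w15")
E
```

```text
tool d [ 0.0057 -0.0008  0.0303] rv [0.0031 0.0122 0.0001] rows>= 0.7
[671.1  61.9  22.4] [179.82   0.7  167.51] 85.4
```

View pics/w15.png

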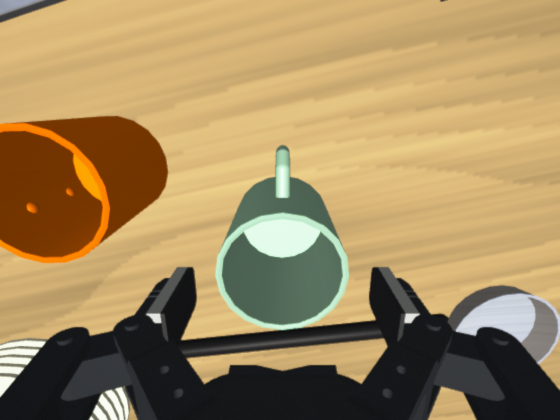

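>>> carry_out:
  increments:
    - [[0.005,0,0.015],[0.003,0.012,0],0]
    - [[0,0,0.012],[0,0,0],0]
    - [[0,0,0.003],[0,0,0],0]
    - [[0,0,0],[0,0,0],0]

```text
time: 18.5
tool_pos: [667.9, 63.1, -7.2]
tcp_rot: [180.0, 0.2, 167.5]
ft_force: [0.3, 0.4, -0.6]
finger_gap: 85.5
```

```bash
python3 to.py 665.7 62.3 -8 167.5;  python3 - <<'E'
from h import *
s=snap("wrist","w16"); a=snap("scene","s16")
E
```

```text
tool d [ 0.0019 -0.0012  0.0008] rv [0.0008 0.003  0.0001] rows>= 0.1
[667.9  63.1  -7.2] [1.7996e+02 1.7000e-01 1.6751e+02] 85.5
```

View pics/w16.png

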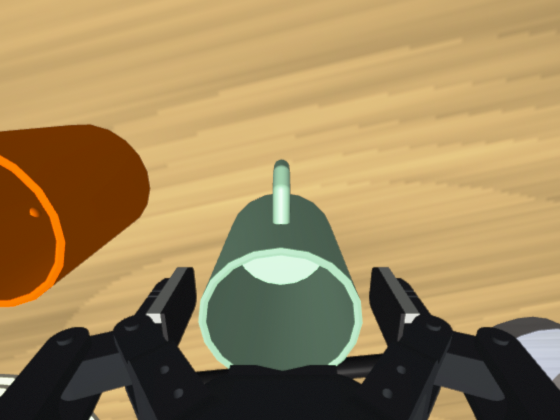

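View pics/s16.png

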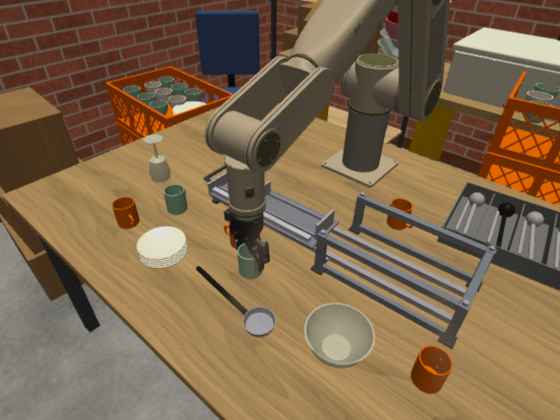

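>>> carry_out:
  increments:
    - [[0.002,0,0],[0,0,0],1]
    - [[0,0,0],[0,0,0],1]
    - [[0,0,0],[0,0,0],1]
    - [[0,0,0],[0,0,0],1]
    - [[0,0,0],[0,0,0],1]
  newtons: 35

```text
time: 19.1
tool_pos: [666.8, 63.6, -5.3]
tcp_rot: [179.9, 0.3, 167.5]
ft_force: [0.2, -0.1, -1.5]
finger_gap: 63.5
```

>>> carry_out:
  increments:
    - [[0,0,-0.02],[0,0,0],1]
    - [[0,0,-0.035],[0,0,0],1]
    - [[0,0,-0.035],[0,0,0],1]
    - [[0,0,-0.035],[0,0,0],1]
    - [[0,0,0],[0,0,0],1]

```text
time: 19.6
tool_pos: [663.3, 63.4, 120.2]
tcp_rot: [-180.0, -0.1, 167.5]
ft_force: [1.7, -0.2, -0.3]
finger_gap: 63.7
```

```bash
python3 to.py 438 60 120 -177;  python3 - <<'E'
from h import *
s=snap("wrist","w17"); a=snap("scene"); crop(a,180,130,360,300,3.3,"s17")
E
```

```text
tool d [ 0.2193 -0.0521  0.0006] rv [-1.000e-04 -1.800e-03 -2.706e-01] rows>= 5.0
[663.3  63.4 120.2] [-1.7998e+02 -1.0000e-01  1.6750e+02] 63.7
```

View pics/w17.png

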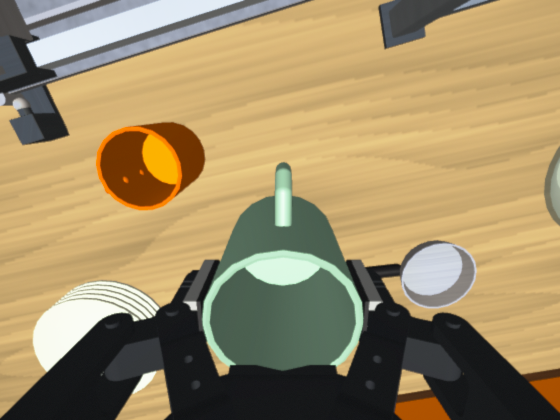

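View pics/s17.png

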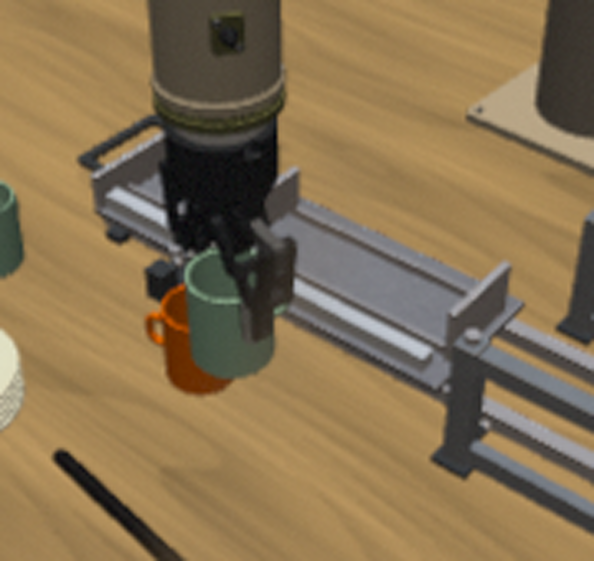

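>>> carry_out:
  increments:
    - [[0.0365,-0.0087,0],[0,0,0],1]
    - [[0.0365,-0.0087,0],[0,0,0],1]
    - [[0.0365,-0.0087,0],[0,0,0],1]
    - [[0.0365,-0.0087,0],[0,0,0],1]
    - [[0.0365,-0.0087,0],[0,0,0],1]
    - [[0.0365,-0.0087,0],[0,0,0],1]
    - [[0,0,0],[0,0,-0.09],1]
    - [[0,0,0],[0,0,-0.09],1]
    - [[0,0,0],[0,0,-0.09],1]
    - [[0,0,0],[0,0,0],1]
    - [[0,0,0],[0,0,0],1]

```text
time: 20.8
tool_pos: [406.6, 59.1, 88.5]
tcp_rot: [179.9, -3.1, -176.7]
ft_force: [-0.0, 0.7, -1.8]
finger_gap: 63.3
```

```bash
python3 to.py 438 64.6 60 -177.1;  python3 - <<'E'
from h import *
s=snap("wrist","w18")
E
```

```text
tool d [-0.0331  0.0036  0.0268] rv [ 0.002  -0.054   0.0077] rows>= 0.9
[406.6  59.1  88.5] [ 179.88   -3.09 -176.66] 63.3
```

View pics/w18.png

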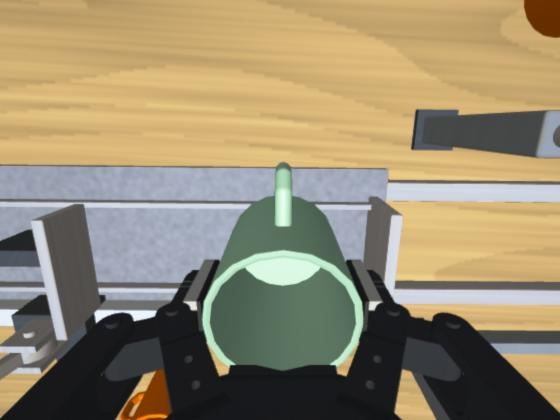

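>>> carry_out:
  increments:
    - [[-0.012,0.001,-0.01],[0.001,-0.02,0.003],1]
    - [[-0.011,0.001,-0.01],[0.001,-0.02,0.003],1]
    - [[-0.01,0.001,-0.005],[0,-0.014,0.002],1]
    - [[0,0,0],[0,0,0],1]
    - [[0,0,0],[0,0,0],1]

```text
time: 21.35
tool_pos: [444.6, 64.5, 114.8]
tcp_rot: [-180.0, 0.3, -177.4]
ft_force: [0.2, -0.7, -2.2]
finger_gap: 63.4
```

```bash
python3 to.py 438 64.6 60 -177.1;  python3 - <<'E'
from h import *
s=snap("wrist","w18")
E
```

```text
tool d [0.0069 0.0004 0.0548] rv [-0.0002  0.0059 -0.0052] rows>= 1.2
[444.6  64.5 114.8] [-179.99    0.34 -177.4 ] 63.4
```

View pics/w18.png

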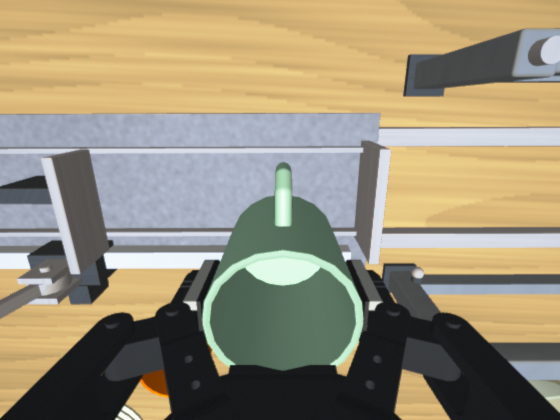

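```bash
python3 - <<'E'
from h import *
np.set_printoptions(precision=1,suppress=True)
s=snap("wrist"); t,Rc=tcp(); z=t[2]+5.3+78
f=plane(s,[[283.5,250]],z)[0]; print("front",f,"centre",f-Rc.apply([32,0,0]),"tcp",t)
l=plane(s,[[203,318]],z)[0];q=plane(s,[[364,318]],z)[0]; print(l,q,(l+q)/2,np.linalg.norm(l-q))
print("lips",plane(s,[[100,151],[350,150]],40),plane(s,[[120,233],[210,235]],40))
E
```

```text
front [412.2  62.9 197.9] centre [444.1  64.3 198. ] tcp [444.2  64.4 114.6]
[443.2  32.7 197.9] [440.3  95.7 197.9] [441.7  64.2 197.9] 63.105721616599936
lips [[406.5 -91.1  40. ]
 [396.2 118.2  40. ]] [[481.1 -83.9  40. ]
 [479.3  -1.4  40. ]]
```

>>> carry_out:
  increments:
    - [[0.004,0,0.015],[0,0.003,-0.003],1]
    - [[0.003,0,0.02],[0,0.002,-0.002],1]
    - [[0,0,0.02],[0,0,0],1]
    - [[0,0,0],[0,0,0],1]
    - [[0,0,0],[0,0,0],1]

```text
time: 21.95
tool_pos: [433.6, 63.8, 53.6]
tcp_rot: [-180.0, -0.3, -177.1]
ft_force: [0.7, -0.3, -2.2]
finger_gap: 63.6
```

```bash
python3 to.py 437.5 64.6 26 -177.1
```

```text
tool d [-0.004   0.0006  0.0276] rv [-0.0002 -0.0046  0.0004] rows>= 0.6
[433.6  63.8  53.6] [-179.99   -0.26 -177.08] 63.6
```

>>> carry_out:
  increments:
    - [[-0.003,0,0.006],[0,-0.004,0],1]
    - [[-0.001,0,0.005],[0,0,0],1]
    - [[0,0,0],[0,0,0],1]
    - [[0,0,0],[0,0,0],1]

```text
time: 22.35
tool_pos: [438.9, 64.1, 43.2]
tcp_rot: [-180.0, 0.1, -177.1]
ft_force: [0.7, 0.0, -2.0]
finger_gap: 63.1
```

```bash
python3 to.py 437.5 64.6 26 -177.1;  python3 - <<'E'
from h import *
s=snap("wrist","w19"); a=snap("scene"); crop(a,180,130,360,300,3.3,"s19")
E
```

```text
tool d [0.0014 0.0006 0.0172] rv [-0.0002  0.0019  0.0004] rows>= 0.4
[438.9  64.1  43.2] [-1.7999e+02  1.1000e-01 -1.7708e+02] 63.1
```

View pics/w19.png

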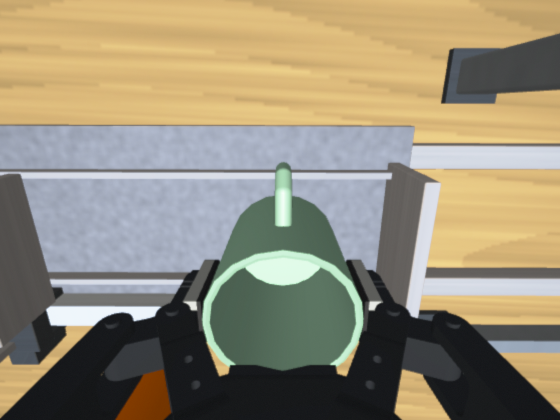

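View pics/s19.png

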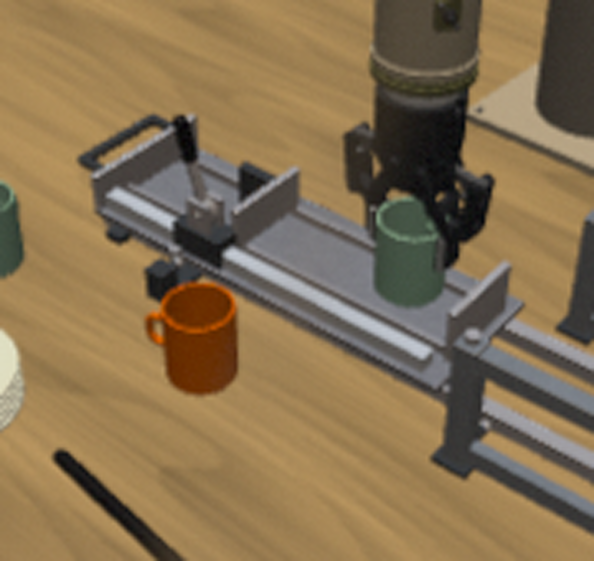

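```bash
python3 - <<'E'
from h import *
np.set_printoptions(precision=1,suppress=True)
s=snap("wrist"); 
print("lips",plane(s,[[100,174],[250,174],[380,174]],40),plane(s,[[100,282],[180,283]],40))
s["image"]; crop(s,60,160,220,300,4.5,"w19c")
E
```

```text
lips [[403.5 -51.7  40. ]
 [398.7  41.3  40. ]
 [394.6 121.8  40. ]] [[481.2 -62.6  40. ]
 [479.1  -6.5  40. ]]
```

View pics/w19c.png

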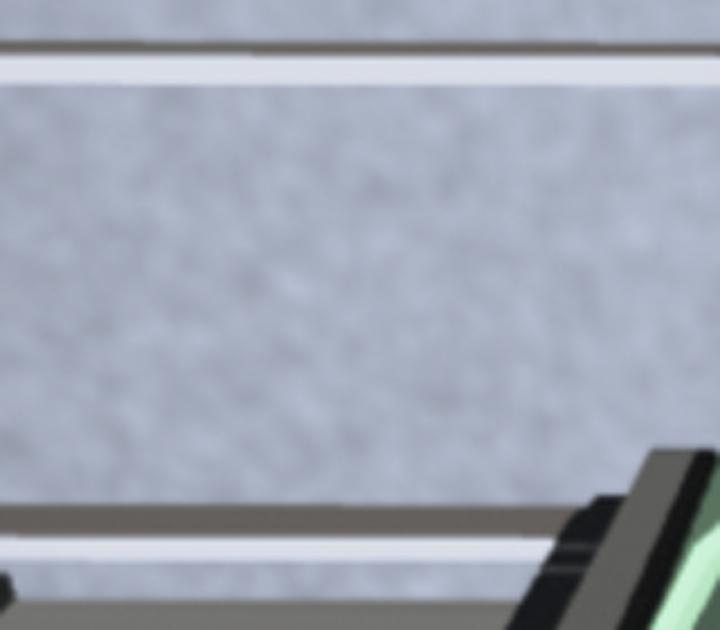

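```bash
python3 - <<'E'
from h import *
np.set_printoptions(precision=1,suppress=True)
s=snap("wrist"); print(plane(s,[[150,179.1],[150,278.9],[330,179.1]],40))
E
python3 to.py 437.5 64.6 26 -177.1
```

```text
[[405.1 -21.   40. ]
 [476.8 -27.3  40. ]
 [399.4  91.1  40. ]]
tool d [0.0014 0.0006 0.0172] rv [-0.0002  0.0019  0.0004] rows>= 0.4
[438.8  64.1  43.2] [-1.7999e+02  1.1000e-01 -1.7707e+02] 63.2
```

>>> carry_out:
  increments:
    - [[0.002,0,0.009],[0,0.002,0],1]
    - [[0.001,0,0.006],[0,0,0],1]
    - [[0,0,0],[0,0,0],1]
    - [[0,0,0],[0,0,0],1]

```text
time: 22.95
tool_pos: [435.5, 63.9, 26.9]
tcp_rot: [-180.0, -0.0, -177.1]
ft_force: [0.2, 0.5, -1.8]
finger_gap: 63.5
```

```bash
python3 to.py 436.6 64.6 25 -177.1; python3 - <<'E'
from h import *
print(r.sense()["ft_force"])
E
```

```text
tool d [-0.0012  0.0006  0.0019] rv [-0.0002 -0.0002  0.0004] rows>= 0.1
[435.5  63.9  26.9] [-1.7999e+02 -1.0000e-02 -1.7707e+02] 63.5
[ 0.16332654  0.46823956 -1.78615526]
```

>>> carry_out:
  increments:
    - [[-0.001,0,0.003],[0,0,0],1]
    - [[0,0,0.001],[0,0,0],1]
    - [[0,0,0],[0,0,0],0.1]
    - [[0,0,0],[0,0,0],0.1]
    - [[0,0,0],[0,0,0],0.1]
    - [[0,0,-0.015],[0,0,0],0.1]
    - [[0,0,-0.03],[0,0,0],0.1]
    - [[0,0,-0.04],[0,0,0],0.1]
    - [[0,0,-0.04],[0,0,0],0.1]
    - [[0,0,-0.03],[0,0,0],0.1]
    - [[0,0,0],[0,0,0],0]

```text
time: 24.05
tool_pos: [436.3, 63.9, 183.9]
tcp_rot: [-180.0, -0.1, -177.1]
ft_force: [0.9, -0.1, 0.7]
finger_gap: 85.3
```

```bash
python3 - <<'E'
from h import *
s=snap("wrist","w20"); a=snap("scene"); crop(a,180,130,360,300,3.3,"s20"); print(r.sense()["tool_pos"],r.sense()["tcp_rot"])
E
```

```text
[434.19172467  63.89028972 179.75852723] [-179.9979752    -0.42020672 -177.07933203]
```

View pics/w20.png

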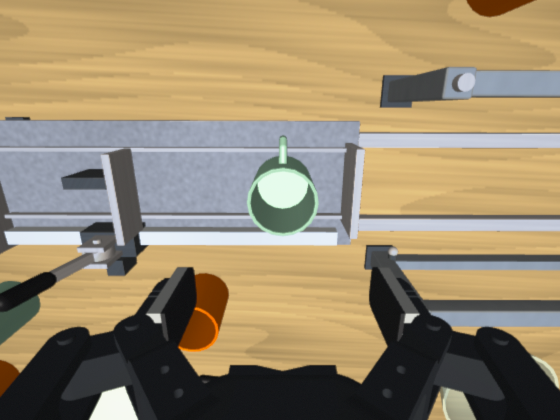

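View pics/s20.png

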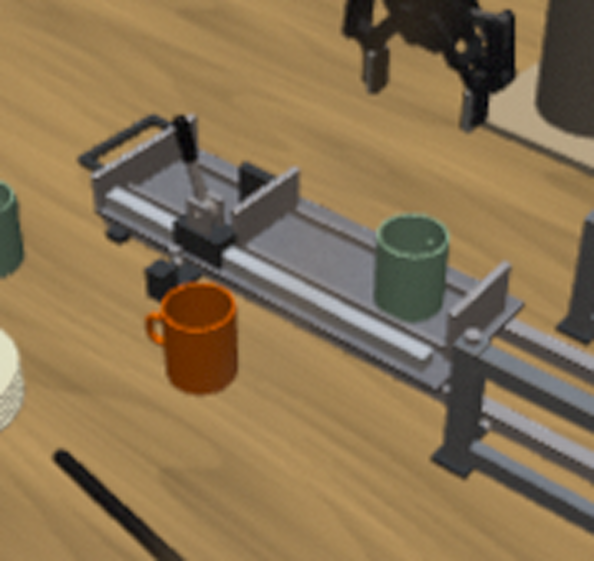

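>>> carry_out:
  increments:
    - [[-0.014,-0.03,-0.002],[0,0,0],0]
    - [[-0.014,-0.03,-0.002],[0,0,0],0]
    - [[-0.014,-0.03,-0.002],[0,0,0],0]
    - [[-0.014,-0.03,-0.002],[0,0,0],0]
    - [[-0.014,-0.03,-0.002],[0,0,0],0]
    - [[-0.014,-0.03,0],[0,0,0],0]
    - [[-0.014,-0.03,0],[0,0,0],0]
    - [[-0.014,-0.03,0],[0,0,0],0]
    - [[-0.014,-0.03,0],[0,0,0],0]
    - [[-0.014,-0.03,0],[0,0,0],0]
    - [[0,0,0],[0,0,0],0]
    - [[0,0,0],[0,0,0],0]

```text
time: 25.35
tool_pos: [582.8, -235.8, 157.5]
tcp_rot: [179.1, -2.4, -176.9]
ft_force: [-0.4, 0.3, 0.5]
finger_gap: 85.2
```

```bash
python3 to.py 626 -297 180 -168; python3 - <<'E'
from h import *
s=snap("wrist","w21")
E
```

```text
tool d [-0.0388 -0.0631 -0.025 ] rv [ 0.0182 -0.04   -0.1557] rows>= 1.7
[ 582.8 -235.8  157.5] [ 179.14   -2.36 -176.9 ] 85.2
```

View pics/w21.png

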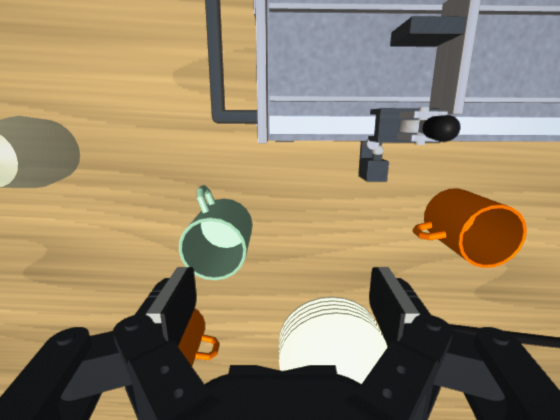

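>>> carry_out:
  increments:
    - [[-0.01,-0.016,-0.006],[0.004,-0.01,-0.04],0]
    - [[-0.01,-0.016,-0.006],[0.004,-0.01,-0.04],0]
    - [[-0.01,-0.016,-0.006],[0.004,-0.01,-0.04],0]
    - [[-0.006,-0.01,-0.006],[0.004,-0.01,-0.035],0]
    - [[0,0,0],[0,0,0],0]
    - [[0,0,0],[0,0,0],0]

```text
time: 26.0
tool_pos: [623.2, -282.8, 175.7]
tcp_rot: [179.5, -0.3, -167.4]
ft_force: [-0.2, 0.6, -0.8]
finger_gap: 85.2
```

```bash
python3 to.py 626 -297 180 -168; python3 - <<'E'
from h import *
s=snap("wrist","w22")
hsv=cv2.cvtColor(s["image"],cv2.COLOR_BGR2HSV)
m=cv2.inRange(hsv,(55,30,40),(95,255,255)); n,l,st,ce=cv2.connectedComponentsWithStats(m)
print(st[1:][st[1:,4]>200]); i=1+np.argmax(st[1:,4]); x,y,w,h=st[i,:4]
crop(s,max(x-12,0),max(y-12,0),x+w+12,y+h+12,5,"m3"); print(x-12,y-12)
E
```

```text
tool d [ 0.0004 -0.0144 -0.0044] rv [ 0.0082 -0.0048  0.0104] rows>= 0.3
[ 623.2 -282.8  175.7] [ 179.53   -0.28 -167.4 ] 85.2
[[ 232  138   65   92 2668]]
220 126
```

View pics/w22.png

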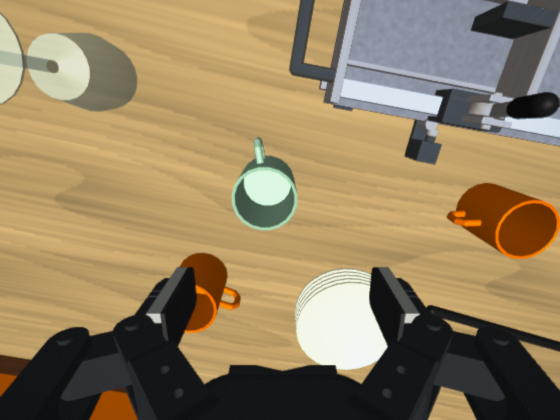

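View pics/m3.png

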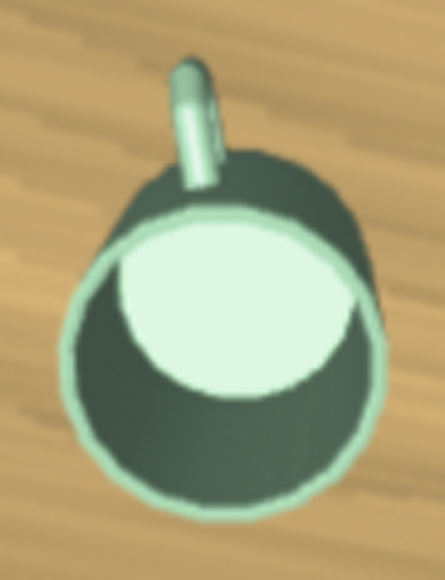

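```bash
python3 mug.py 264.8 198.7 258 138.6; python3 - <<'E'
from h import *
np.set_printoptions(precision=1,suppress=True)
a=snap("top"); print(plane(a,[[330,138]],47),plane(a,[[381,140]],78),plane(a,[[422,194]],100))
E
```

```text
centre [ 629.4 -298.7   78. ] handle [ 578.3 -317.4   50. ] dist 54.38410585938489 heading -159.90158912275797
[[ 779.9 -163.6   47. ]] [[ 765.7 -352.4   78. ]] [[ 559.2 -496.6  100. ]]
```

```bash
python3 to.py 629.4 -298.7 80 -160
```

```text
tool d [-0.003  -0.0174  0.0958] rv [ 0.0082 -0.0041 -0.1288] rows>= 2.2
[ 623.3 -283.   175.9] [ 179.55   -0.27 -167.38] 85.5
```

>>> carry_out:
  increments:
    - [[-0.001,-0.006,0.02],[0.003,-0.001,-0.045],0]
    - [[-0.001,-0.006,0.025],[0.003,-0.001,-0.045],0]
    - [[-0.001,-0.006,0.025],[0.002,-0.001,-0.04],0]
    - [[0,0,0.018],[0,0,0],0]
    - [[0,0,0],[0,0,0],0]
    - [[0,0,0],[0,0,0],0]

```text
time: 26.75
tool_pos: [630.3, -296.5, 86.3]
tcp_rot: [-180.0, -0.0, -159.6]
ft_force: [0.5, 0.1, 1.0]
finger_gap: 85.6
```

```bash
python3 to.py 629.4 -298.7 30 -160
```

```text
tool d [ 0.0016 -0.0018  0.0563] rv [-0.0003 -0.0007  0.0065] rows>= 1.3
[ 630.3 -296.5   86.3] [-1.7998e+02 -4.0000e-02 -1.5963e+02] 85.6
```

>>> carry_out:
  increments:
    - [[0.001,-0.001,0.02],[0,0,0.003],0]
    - [[0.001,-0.001,0.02],[0,0,0],0]
    - [[0,0,0.015],[0,0,0],0]
    - [[0,0,0],[0,0,0],0]
    - [[0,0,0],[0,0,0],0]

```text
time: 27.25
tool_pos: [632.9, -300.0, 37.6]
tcp_rot: [-179.6, 0.3, -159.8]
ft_force: [0.4, -0.5, 0.5]
finger_gap: 85.6
```

```bash
python3 to.py 629.4 -298.7 -7 -160; python3 - <<'E'
from h import *
s=snap("wrist","w23")
E
```

```text
tool d [0.0031 0.0027 0.0446] rv [-0.0073  0.0054  0.0031] rows>= 1.0
[ 632.9 -300.    37.6] [-179.58    0.31 -159.82] 85.6
```

View pics/w23.png

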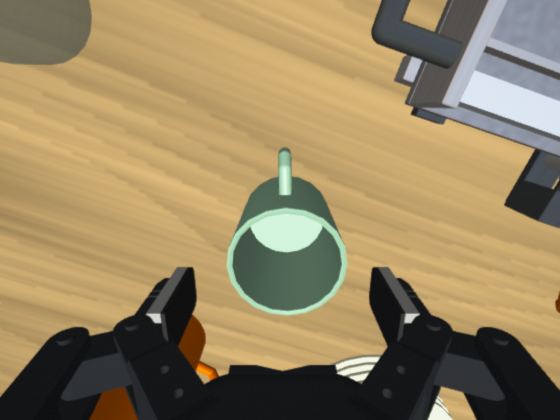

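>>> carry_out:
  increments:
    - [[0.003,0.003,0.015],[-0.007,0.005,0.003],0]
    - [[0.001,0,0.015],[0,0,0],0]
    - [[0,0,0.011],[0,0,0],0]
    - [[0,0,0],[0,0,0],0]

```text
time: 27.7
tool_pos: [629.1, -299.0, -4.5]
tcp_rot: [-179.9, 0.1, -160.0]
ft_force: [-0.0, 0.4, -0.4]
finger_gap: 85.3
```

```bash
python3 to.py 629.4 -298.7 -7 -160; python3 - <<'E'
from h import *
s=snap("wrist","w24")
E
```

```text
tool d [-0.0004  0.0002  0.0025] rv [-0.0021  0.0021 -0.0001] rows>= 0.1
[ 629.1 -299.    -4.5] [-1.7988e+02  1.2000e-01 -1.6000e+02] 85.3
```

View pics/w24.png

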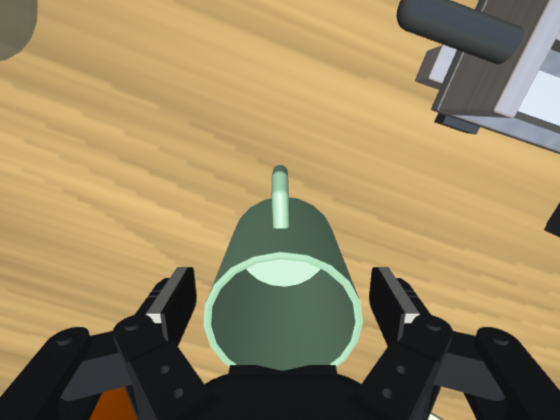

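>>> carry_out:
  increments:
    - [[0,0,0.002],[0,0,0],1]
    - [[0,0,0],[0,0,0],1]
    - [[0,0,0],[0,0,0],1]
    - [[0,0,0],[0,0,0],1]
    - [[0,0,0],[0,0,0],1]

```text
time: 28.25
tool_pos: [630.1, -299.6, -4.9]
tcp_rot: [-179.8, 0.2, -160.0]
ft_force: [0.1, 0.2, -0.6]
finger_gap: 63.3
```

>>> carry_out:
  increments:
    - [[0,0,-0.015],[0,0,0],1]
    - [[0,0,-0.03],[0,0,0],1]
    - [[0,0,-0.03],[0,0,0],1]
    - [[0,0,-0.03],[0,0,0],1]
    - [[0,0,-0.03],[0,0,0],1]
    - [[0,0,-0.03],[0,0,0],1]
    - [[0,0,0],[0,0,0],1]
    - [[0,0,0],[0,0,0],1]

```text
time: 29.05
tool_pos: [629.0, -299.0, 173.7]
tcp_rot: [-179.7, 0.3, -160.0]
ft_force: [-0.0, -0.4, -2.7]
finger_gap: 63.4
```

```bash
python3 to.py 440 -18 170 -160; python3 - <<'E'
from h import *
s=snap("wrist","w25")
E
```

```text
tool d [0.0815 0.3287 0.0015] rv [-0.0054  0.0049 -0.    ] rows>= 7.5
[ 629.  -299.   173.7] [-179.69    0.28 -160.  ] 63.4
```

View pics/w25.png

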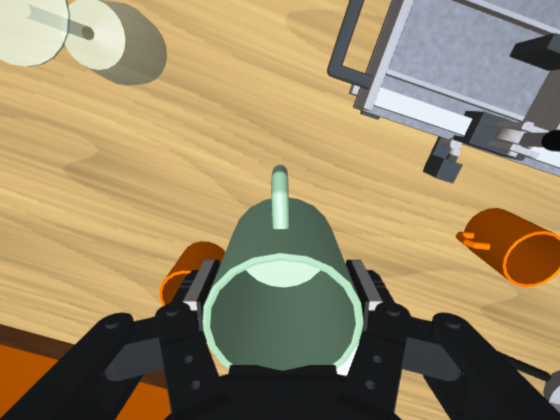

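>>> carry_out:
  increments:
    - [[-0.0095,0.026,-0.002],[0,0,0],1]
    - [[-0.0095,0.026,-0.002],[0,0,0],1]
    - [[-0.0095,0.026,-0.002],[0,0,0],1]
    - [[-0.0095,0.026,-0.002],[0,0,0],1]
    - [[-0.0095,0.026,-0.002],[0,0,0],1]
    - [[-0.0095,0.026,-0.002],[0,0,0],1]
    - [[-0.0095,0.026,-0.002],[0,0,0],1]
    - [[-0.0095,0.026,-0.002],[0,0,0],1]
    - [[-0.0095,0.026,-0.002],[0,0,0],1]
    - [[-0.0095,0.026,-0.002],[0,0,0],1]
    - [[0,0,0],[0,0,0],1]
    - [[0,0,0],[0,0,0],1]

```text
time: 30.3
tool_pos: [618.9, -10.2, 174.5]
tcp_rot: [179.4, -1.1, -160.1]
ft_force: [-0.2, -0.4, -2.3]
finger_gap: 63.1
```

```bash
python3 to.py 441 -28 170 -177
```

```text
tool d [0.1732 0.0437 0.0082] rv [ 0.0072 -0.0199  0.2944] rows>= 4.0
[618.9 -10.2 174.5] [ 179.43   -1.07 -160.12] 63.1
```

>>> carry_out:
  increments:
    - [[0,0,0],[0.003,-0.007,0.098],1]
    - [[0,0,0],[0.002,-0.007,0.098],1]
    - [[0,0,0],[0.002,-0.006,0.098],1]
    - [[0.021,-0.001,-0.003],[0,0,0],1]
    - [[0.021,-0.001,-0.003],[0,0,0],1]
    - [[0.021,-0.001,-0.003],[0,0,0],1]
    - [[0.021,-0.001,-0.003],[0,0,0],1]
    - [[0.021,-0.001,-0.003],[0,0,0],1]
    - [[0.021,-0.001,-0.003],[0,0,0],1]
    - [[0.021,-0.001,0],[0,0,0],1]
    - [[0,0,0],[0,0,0],1]
    - [[0,0,0],[0,0,0],1]

```text
time: 31.5
tool_pos: [460.8, -34.1, 182.7]
tcp_rot: [-180.0, -0.9, -178.4]
ft_force: [0.9, 0.6, -1.8]
finger_gap: 63.3
```

```bash
python3 to.py 441 -28 120 -177.1; python3 - <<'E'
from h import *
s=snap("wrist","w26")
E
```

```text
tool d [0.0186 0.0067 0.063 ] rv [-0.0005 -0.0162 -0.023 ] rows>= 1.5
[460.8 -34.1 182.7] [-179.96   -0.93 -178.42] 63.3
```

View pics/w26.png

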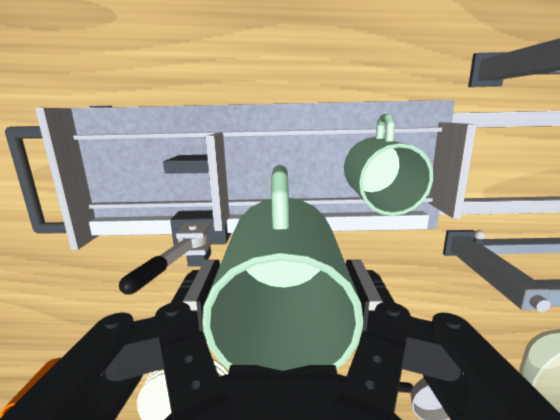

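```bash
python3 - <<'E'
from h import *
np.set_printoptions(precision=1,suppress=True)
s=snap("wrist"); crop(s,150,90,480,250,2.4,"w26c")
print("mug1",plane(s,[[388.5,177]],108),"plate",plane(s,[[222,135],[226,225]],87),"hbtop",plane(s,[[463,125]],85))
E
```

```text
mug1 [[433.9  56.  108. ]] plate [[404.1 -90.5  87. ]
 [490.1 -89.4  87. ]] hbtop [[389.6 124.3  85. ]]
```

View pics/w26c.png

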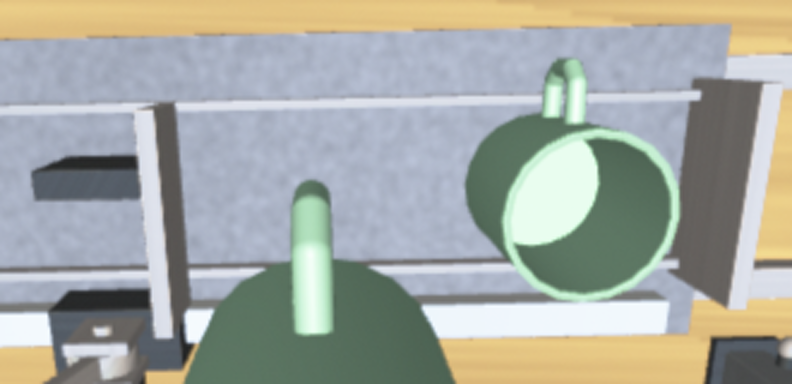

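```bash
python3 - <<'E'
from h import *
np.set_printoptions(precision=1,suppress=True)
s=snap("wrist")
print("mug1",plane(s,[[396.2,179.6]],108),"plate",plane(s,[[215.8,133.7],[221.7,229.6]],87),"hbtop",plane(s,[[150+762/2.4,90+83/2.4],[150+735/2.4,90+305/2.4]],85))
E
```

```text
mug1 [[436.2  63.2 108. ]] plate [[403.4 -95.8  87. ]
 [495.4 -93.5  87. ]] hbtop [[389.4 128.5  85. ]
 [476.5 136.   85. ]]
```

>>> carry_out:
  increments:
    - [[0.009,0.003,0.015],[0,-0.008,-0.012],1]
    - [[0.008,0.002,0.02],[0,-0.008,-0.011],1]
    - [[0,0,0.02],[0,0,0],1]
    - [[0,0,0],[0,0,0],1]
    - [[0,0,0],[0,0,0],1]

```text
time: 32.15
tool_pos: [446.2, -29.3, 126.9]
tcp_rot: [-180.0, 0.0, -177.0]
ft_force: [0.3, -0.1, -0.6]
finger_gap: 63.7
```

```bash
python3 to.py 440.8 -29 55 -177.1
```

```text
tool d [0.0054 0.0007 0.0719] rv [-0.0003  0.0007  0.0022] rows>= 1.6
[446.2 -29.3 126.9] [-1.7998e+02  4.0000e-02 -1.7697e+02] 63.7
```

>>> carry_out:
  increments:
    - [[0.001,0,0.015],[0,0,0],1]
    - [[0.001,0,0.02],[0,0,0],1]
    - [[0,0,0.02],[0,0,0],1]
    - [[0,0,0.01],[0,0,0],1]
    - [[0,0,0],[0,0,0],1]
    - [[0,0,0],[0,0,0],1]

```text
time: 32.75
tool_pos: [448.3, -30.1, 62.1]
tcp_rot: [-179.9, 0.4, -177.0]
ft_force: [-0.0, 0.4, -1.6]
finger_gap: 63.1
```

```bash
python3 to.py 440.8 -29 28 -177.1;  python3 - <<'E'
from h import *
s=snap("wrist","w27")
E
```

```text
tool d [0.0077 0.0016 0.034 ] rv [-0.0017  0.0064  0.0024] rows>= 0.8
[448.3 -30.1  62.1] [-179.9     0.37 -176.96] 63.1
```

View pics/w27.png

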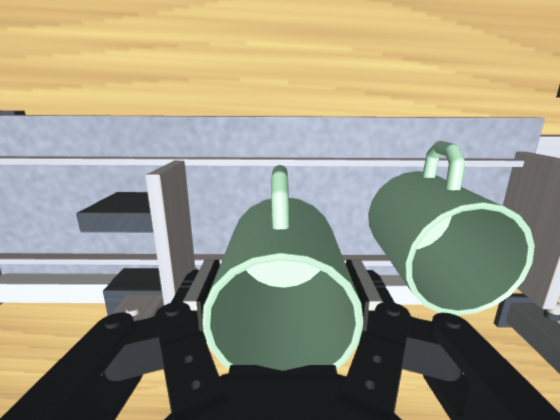

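>>> carry_out:
  increments:
    - [[0.006,0.001,0.005],[-0.001,0.006,0.002],1]
    - [[0.002,0,0.005],[0,0,0],1]
    - [[0,0,0.004],[0,0,0],1]
    - [[0,0,0],[0,0,0],1]
    - [[0,0,0],[0,0,0],1]

```text
time: 33.3
tool_pos: [441.6, -29.9, 49.5]
tcp_rot: [-179.9, 0.2, -177.1]
ft_force: [-0.6, -0.5, -1.3]
finger_gap: 63.3
```

```bash
python3 to.py 440.8 -29 26 -177.1
```

```text
tool d [0.0009 0.001  0.0235] rv [-0.0017  0.0043  0.0002] rows>= 0.5
[441.6 -29.9  49.5] [-179.9     0.25 -177.09] 63.3
```

>>> carry_out:
  increments:
    - [[0.001,0.001,0.01],[0,0.004,0],1]
    - [[0.001,0,0.009],[0,0.002,0],1]
    - [[0,0,0.002],[0,0,0],1]
    - [[0,0,0],[0,0,0],1]

```text
time: 33.7
tool_pos: [439.4, -28.9, 26.5]
tcp_rot: [-179.9, -0.1, -177.1]
ft_force: [-0.5, 0.4, -1.4]
finger_gap: 63.4
```

```bash
python3 to.py 440.8 -29 26 -177.1; python3 - <<'E'
from h import *
s=snap("wrist","w28"); a=snap("scene"); crop(a,180,130,360,300,3.3,"s28"); print(r.sense()["ft_force"])
E
```

```text
tool d [-0.0014 -0.0002  0.0005] rv [-0.0016 -0.0023  0.0002] rows>= 0.0
[439.4 -28.9  26.5] [-1.7991e+02 -1.3000e-01 -1.7709e+02] 63.4
[ 0.52698124 -0.56787799 -2.09127696]
```

View pics/s28.png

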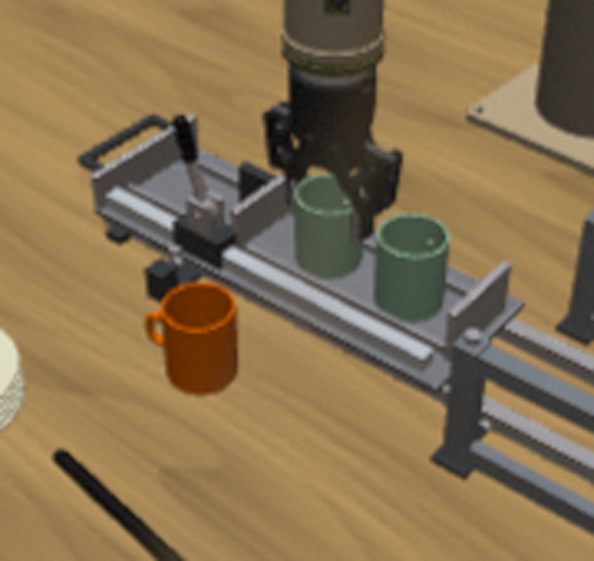

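>>> carry_out:
  increments:
    - [[-0.001,0,0.002],[0,0,0],1]
    - [[0,0,0.001],[0,0,0],1]
    - [[0,0,0],[0,0,0],0.12]
    - [[0,0,0],[0,0,0],0.12]
    - [[0,0,0],[0,0,0],0.12]
    - [[0,0,-0.015],[0,0,0],0.12]
    - [[0,0,-0.03],[0,0,0],0.12]
    - [[0,0,-0.04],[0,0,0],0.12]
    - [[0,0,-0.04],[0,0,0],0.12]
    - [[0,0,-0.04],[0,0,0],0.2]
    - [[0,0,-0.03],[0,0,0],0.3]
    - [[0,0,0],[0,0,0],0.5]

```text
time: 35.0
tool_pos: [440.6, -28.6, 227.8]
tcp_rot: [-179.9, -0.0, -177.1]
ft_force: [0.4, 0.6, 0.2]
finger_gap: 46.7
```

```bash
python3 to.py 433 -127 200 93; python3 - <<'E'
from h import *
s=snap("wrist","w29")
E
```

```text
tool d [ 0.0126 -0.0979  0.028 ] rv [-0.0018  0.0016  1.5691] rows>= 11.2
[440.6 -28.6 227.8] [-1.7988e+02 -1.0000e-02 -1.7710e+02] 46.7
```

View pics/w29.png

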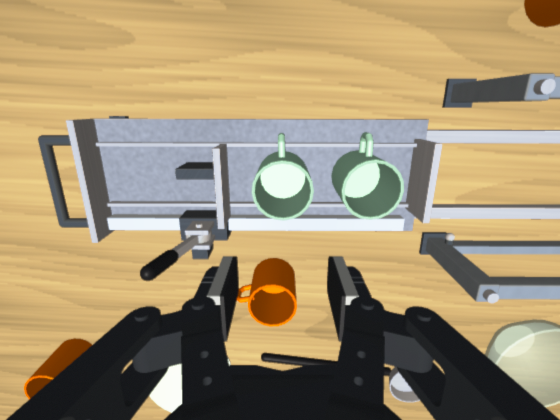

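>>> carry_out:
  increments:
    - [[0,0,0],[0,0,0.13],0.5]
    - [[0,0,0],[0,0,0.13],0.5]
    - [[0,0,0],[0,0,0.13],0.5]
    - [[0,0,0],[0,0,0.13],0.5]
    - [[0,0,0],[0,0,0.13],0.5]
    - [[0,0,0],[0,0,0.13],0.5]
    - [[0,0,0],[0,0,0.13],0.5]
    - [[0,0,0],[0,0,0.13],0.5]
    - [[0,0,0],[0,0,0.13],0.5]
    - [[0,0,0],[0,0,0.13],0.5]
    - [[0,0,0],[0,0,0.13],0.5]
    - [[0,0,0],[0,0,0.13],0.5]

```text
time: 36.25
tool_pos: [430.9, -26.9, 205.7]
tcp_rot: [-178.4, -0.2, 90.0]
ft_force: [-0.1, -0.7, 0.5]
finger_gap: 42.9
```

```bash
python3 to.py 433 -127 140 93
```

```text
tool d [-0.1003  0.0039  0.0653] rv [-0.0283 -0.0038 -0.0522] rows>= 2.7
[430.9 -26.9 205.7] [-1.7837e+02 -1.7000e-01  9.0000e+01] 42.9
```

>>> carry_out:
  increments:
    - [[-0.02,0.001,0],[-0.006,-0.001,-0.01],0.5]
    - [[-0.025,0.001,0],[-0.006,-0.001,-0.01],0.5]
    - [[-0.025,0.001,0.01],[-0.006,-0.001,-0.01],0.5]
    - [[-0.02,0.001,0.02],[-0.006,-0.001,-0.01],0.5]
    - [[-0.01,0,0.02],[-0.004,0,-0.01],0.5]
    - [[0,0,0],[0,0,0],0.5]
    - [[0,0,0],[0,0,0],0.5]

```text
time: 36.95
tool_pos: [430.0, -127.5, 143.1]
tcp_rot: [-179.3, -0.3, 92.6]
ft_force: [-0.3, 1.2, -0.1]
finger_gap: 42.8
```

```bash
python3 to.py 433 -127 60 93; python3 - <<'E'
from h import *
s=snap("wrist","w30")
E
```

```text
tool d [-0.0001  0.0041  0.083 ] rv [-0.013  -0.0055 -0.0062] rows>= 1.8
[ 430.  -127.5  143.1] [-179.26   -0.31   92.64] 42.8
```

View pics/w30.png

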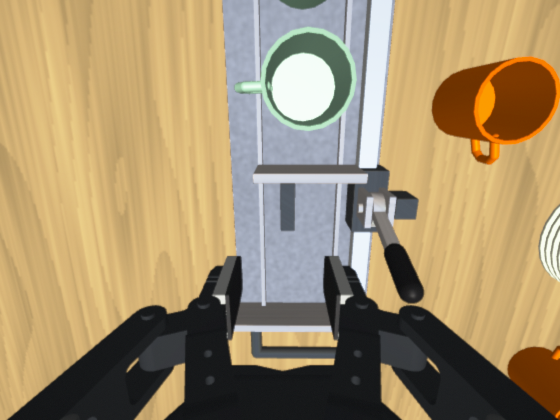

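```bash
python3 - <<'E'
from h import *
np.set_printoptions(precision=1,suppress=True)
s=snap("wrist"); print(plane(s,[[280,229],[295,229],[287,183]],86))
E
```

```text
[[ 428.5 -144.8   86. ]
 [ 441.2 -144.1   86. ]
 [ 432.4 -104.5   86. ]]
```

>>> carry_out:
  increments:
    - [[0,0.003,0.02],[-0.006,-0.002,-0.003],0.5]
    - [[0,0.001,0.025],[-0.006,-0.002,-0.003],0.5]
    - [[0,0,0.025],[0,0,0],0.5]
    - [[0,0,0.01],[0,0,0],0.5]
    - [[0,0,0],[0,0,0],0.5]

```text
time: 37.55
tool_pos: [439.5, -125.5, 67.9]
tcp_rot: [179.4, 0.2, 93.3]
ft_force: [0.6, 0.5, 0.4]
finger_gap: 42.9
```

```bash
python3 to.py 433 -127 16 93; python3 - <<'E'
from h import *
s=snap("wrist","w31")
E
```

```text
tool d [-0.001  -0.0071  0.0518] rv [0.0102 0.0031 0.005 ] rows>= 1.2
[ 439.5 -125.5   67.9] [179.42   0.18  93.28] 42.9
```

View pics/w31.png

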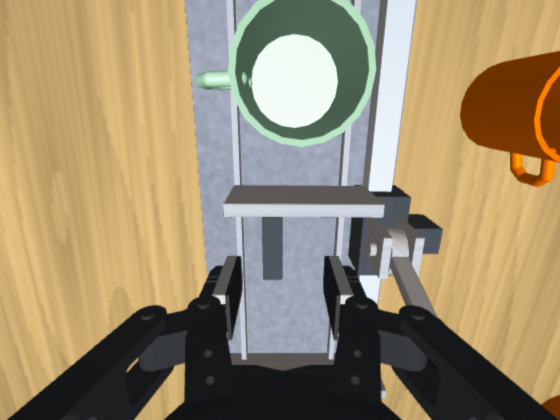

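>>> carry_out:
  increments:
    - [[0,-0.006,0.01],[0.01,0.003,0.004],0.5]
    - [[0,0,0.015],[0,0,0],0.5]
    - [[0,0,0.015],[0,0,0],0.5]
    - [[0,0,0.005],[0,0,0],0.5]
    - [[0,0,0],[0,0,0],0.5]

```text
time: 38.1
tool_pos: [437.6, -127.6, 27.4]
tcp_rot: [179.6, 0.2, 93.0]
ft_force: [0.5, 0.5, 0.1]
finger_gap: 42.9
```

```bash
python3 to.py 433.5 -126 16 93
```

```text
tool d [ 0.0019 -0.0041  0.0114] rv [0.0073 0.0041 0.0007] rows>= 0.3
[ 437.6 -127.6   27.4] [179.58   0.23  93.04] 42.9
```

>>> carry_out:
  increments:
    - [[0.001,-0.004,0.008],[0.007,0.004,0],0.5]
    - [[0,0,0.002],[0,0,0],0.5]
    - [[0,0,0],[0,0,0],1]
    - [[0,0,0],[0,0,0],1]
    - [[0,0,0],[0,0,0],1]
    - [[0,0,0],[0,0,0],1]
    - [[0,0,0],[0,0,0],1]
  newtons: 40

```text
time: 38.8
tool_pos: [433.2, -127.6, 18.9]
tcp_rot: [-180.0, 0.0, 93.0]
ft_force: [-0.4, -0.1, -2.7]
finger_gap: 11.3
```

>>> carry_out:
  increments:
    - [[0.008,0,0],[0,0,0],1]
    - [[0.008,0,0],[0,0,0],1]
    - [[0.008,0,0],[0,0,0],1]
    - [[0.008,0,0],[0,0,0],1]
    - [[0.006,0,0],[0,0,0],1]
    - [[0.006,0,0],[0,0,0],1]
    - [[0.006,0,0],[0,0,0],1]
    - [[0.006,0,0],[0,0,0],1]
    - [[0.006,0,0],[0,0,0],1]

```text
time: 39.7
tool_pos: [430.1, -62.4, 18.9]
tcp_rot: [180.0, 0.2, 93.0]
ft_force: [1.1, -5.9, -4.2]
finger_gap: 11.4
```

```bash
python3 to.py 428.5 -25 18 93; python3 - <<'E'
from h import *
s=snap("wrist","w32"); a=snap("scene"); crop(a,180,130,360,300,3.3,"s32"); print(r.sense()["ft_force"])
E
```

```text
tool d [0.0375 0.0003 0.0007] rv [ 0.0005  0.0043 -0.0004] rows>= 0.8
[430.1 -62.4  18.9] [179.97   0.25  92.98] 11.4
[ 0.32062759  1.18641747 -2.71732191]
```

View pics/w32.png

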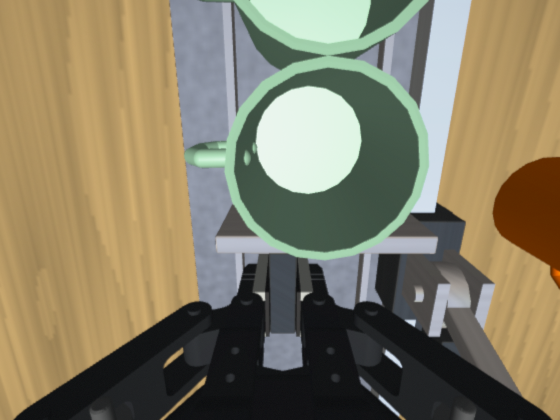

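View pics/s32.png

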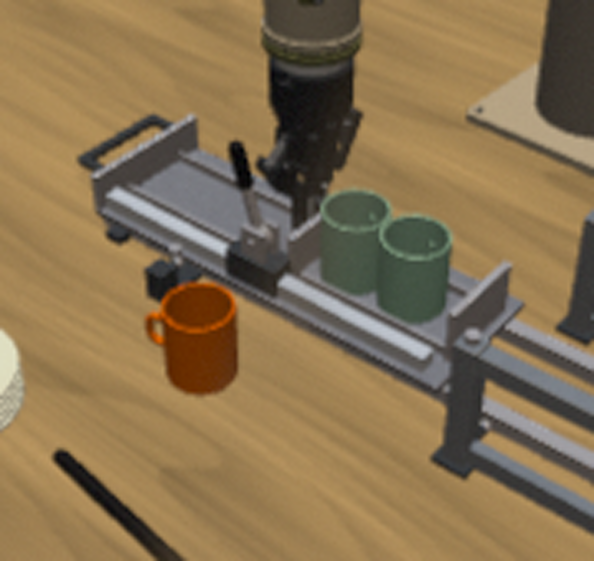

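>>> carry_out:
  increments:
    - [[0.006,0,0],[0,0,0],1]
    - [[0.006,0,0],[0,0,0],1]
    - [[0.006,0,0],[0,0,0],1]
    - [[0.006,0,0],[0,0,0],1]
    - [[0.006,0,0],[0,0,0],1]

```text
time: 40.3
tool_pos: [428.7, -32.7, 18.9]
tcp_rot: [180.0, 0.4, 93.0]
ft_force: [1.2, -5.5, -3.4]
finger_gap: 11.3
```

>>> carry_out:
  increments:
    - [[0.005,0,0],[0,0,0],1]
    - [[0.004,0,0],[0,0,0],1]

```text
time: 40.5
tool_pos: [428.4, -27.3, 18.9]
tcp_rot: [180.0, 0.8, 93.0]
ft_force: [2.1, -33.2, -8.4]
finger_gap: 11.2
```

>>> carry_out:
  increments:
    - [[0.004,0,0],[0,0,0],1]
    - [[0.004,0,0],[0,0,0],1]

```text
time: 40.7
tool_pos: [428.4, -27.6, 19.0]
tcp_rot: [180.0, 1.6, 93.0]
ft_force: [1.5, -27.7, -7.3]
finger_gap: 11.3
```

```bash
python3 - <<'E'
from h import *
s=snap("wrist","w33"); a=snap("scene"); crop(a,180,130,360,300,3.3,"s33"); print(r.sense()["ft_force"])
E
```

```text
[  2.14278106 -27.67965733  -6.97161038]
```

View pics/w33.png

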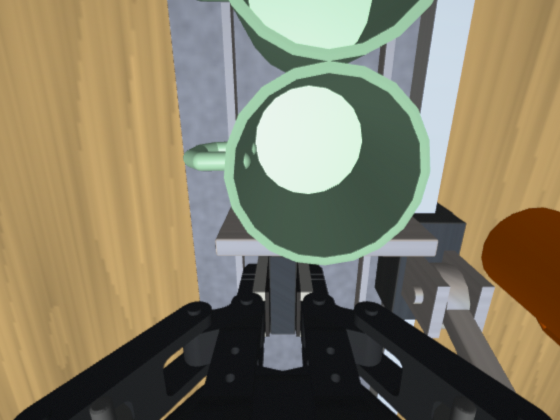

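View pics/s33.png

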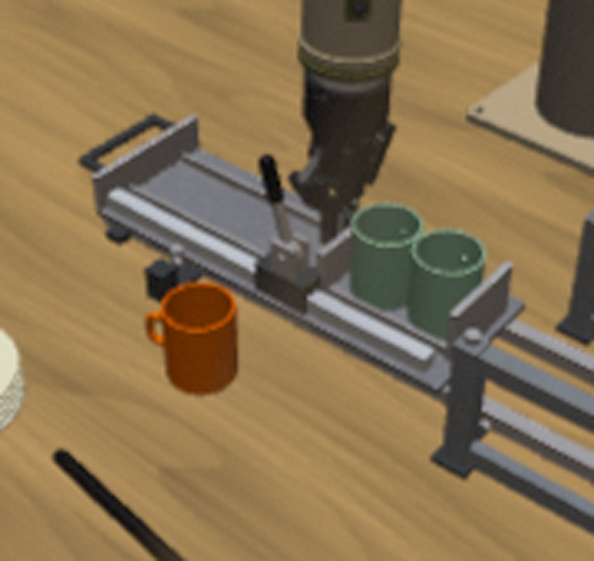

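>>> carry_out:
  increments:
    - [[0,0,0],[0,0,0],1]
    - [[0,0,0],[0,0,0],1]
    - [[0,0,0],[0,0,0],0.6]
    - [[0,0,0],[0,0,0],0.6]
    - [[0,0,0],[0,0,0],0.6]
    - [[0,0,-0.015],[0,0,0],0.6]
    - [[0,0,-0.03],[0,0,0],0.6]
    - [[0,0,-0.035],[0,0,0],0.6]
    - [[0,0,-0.035],[0,0,0],0.6]
    - [[0,0,-0.035],[0,0,0],0.6]
    - [[0,0,-0.035],[0,0,0],0.6]
    - [[0,0,0],[0,0,0],0.6]

```text
time: 42.0
tool_pos: [426.3, -19.2, 210.9]
tcp_rot: [-179.9, 1.3, 93.1]
ft_force: [1.0, 0.2, -0.3]
finger_gap: 34.1
```

```bash
python3 - <<'E'
from h import *
s=snap("wrist","w34"); print(r.sense()["tool_pos"],r.sense()["tcp_rot"]);a=snap("scene"); crop(a,240,160,350,260,7,"s34"); 
E
```

```text
[425.30116582 -19.06677501 208.4317001 ] [-179.69911642    1.31220595   93.12349541]
```

View pics/w34.png

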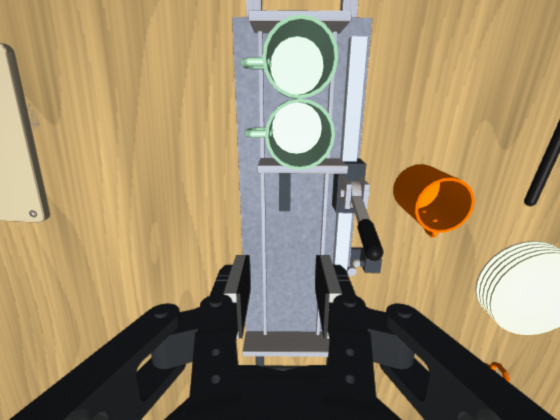

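View pics/s34.png

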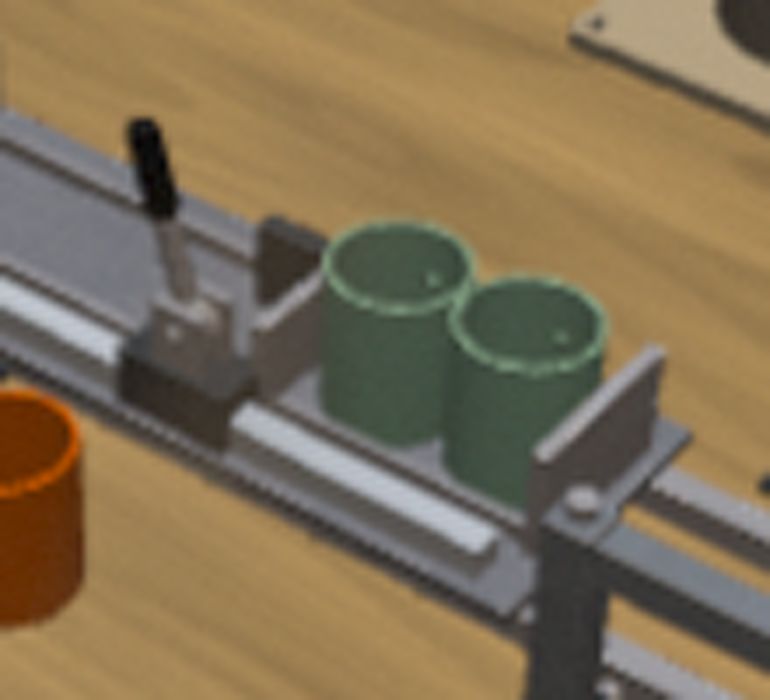

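```bash
python3 - <<'E'
from h import *
np.set_printoptions(precision=1,suppress=True)
s=snap("wrist"); crop(s,220,0,390,190,4,"w34c")
E
```

```text
(no output)
```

View pics/w34c.png

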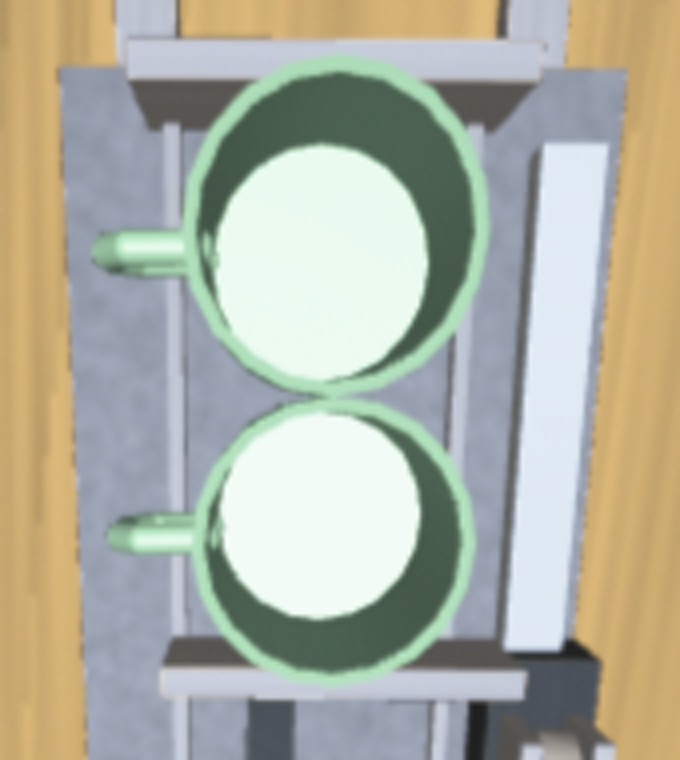

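```bash
python3 - <<'E'
from h import *
np.set_printoptions(precision=1,suppress=True)
s=snap("wrist")
f=lambda x,y,z:plane(s,[[220+x/4,y/4]],z)[0]
print("m1 far/near",f(338,56,108),f(338,395,108),"m2",f(335,397,108),f(335,686,108))
print("hb",f(338,80,85),"plate inner",f(335,668,87))
E
```

```text
m1 far/near [432.3 129.5 108. ] [437.2  67.  108. ] m2 [436.6  66.5 108. ] [441.5   3.6 108. ]
hb [433.6 130.4  85. ] plate inner [442.7   3.4  87. ]
```

```bash
python3 - <<'E'
from h import *
np.set_printoptions(precision=1,suppress=True)
s=snap("wrist"); h=np.array([502.5,-24,82.])
print("hinge",proj(s,h))
for th in (1.0,1.1,1.2,1.3,1.4,1.57):
    u=np.array([.05*np.cos(th),-np.cos(th),np.sin(th)]); print(th,proj(s,h+53*u)[0],proj(s,h+75*u)[0],proj(s,h+96*u)[0],h+75*u)
crop(s,320,150,400,290,5,"w34l")
E
python3 to.py 502 -50 190 93
```

```text
hinge [[359.8 195.4]]
1.0 [367.9 239.2] [371.8 260.4] [375.9 282.7] [504.5 -64.5 145.1]
1.1 [369.1 235.9] [373.7 255.9] [378.6 277.3] [504.2 -58.  148.8]
1.2 [370.2 232. ] [375.5 250.5] [381.2 270.6] [503.9 -51.2 151.9]
1.3 [371.3 227.7] [377.2 244.3] [383.7 262.4] [503.5 -44.1 154.3]
1.4 [372.2 222.8] [378.8 237.1] [386. 253.] [503.1 -36.7 155.9]
1.57 [373.5 213.7] [380.9 223.4] [389.2 234.4] [502.5 -24.1 157. ]
tool d [-0.035   0.078   0.0131] rv [-0.0138  0.0216  0.0017] rows>= 1.9
[422.4 -19.  203.4] [-179.21    1.24   93.11] 34.1
```

View pics/w34l.png

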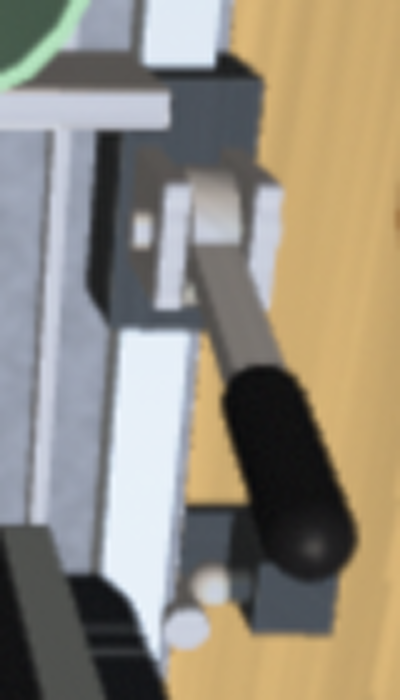

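>>> carry_out:
  increments:
    - [[-0.009,0.026,0],[-0.005,0.007,0],0.5]
    - [[-0.009,0.026,0],[-0.005,0.007,0],0.5]
    - [[-0.009,0.026,0],[-0.004,0.007,0],0.5]
    - [[0,0,0],[0,0,0],0.5]
    - [[0,0,0],[0,0,0],0.5]

```text
time: 42.75
tool_pos: [499.5, -41.2, 194.3]
tcp_rot: [-179.3, -0.2, 93.1]
ft_force: [0.0, -0.3, -1.0]
finger_gap: 42.9
```

```bash
python3 to.py 503.5 -45.5 150 93;  python3 - <<'E'
from h import *
s=snap("wrist","w35")
E
```

```text
tool d [-0.0047  0.0043  0.0442] rv [-0.0126 -0.0039  0.0024] rows>= 1.0
[499.5 -41.2 194.3] [-179.28   -0.22   93.13] 42.9
```

View pics/w35.png

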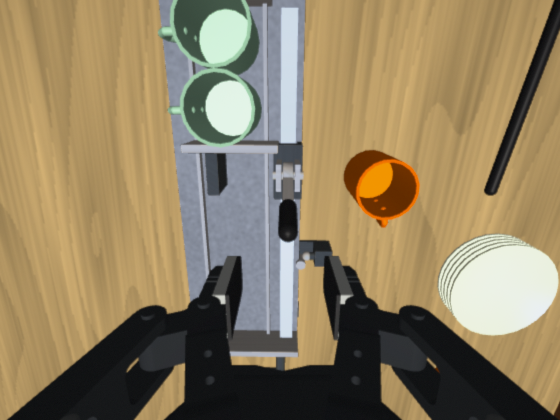

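>>> carry_out:
  increments:
    - [[-0.004,0.003,0.02],[-0.008,-0.003,0.002],0.5]
    - [[-0.001,0.001,0.02],[-0.004,0,0],0.5]
    - [[0,0,0.02],[0,0,0],0.5]
    - [[0,0,0],[0,0,0],0.5]
    - [[0,0,0],[0,0,0],0.5]

```text
time: 43.3
tool_pos: [499.6, -44.3, 132.2]
tcp_rot: [-179.9, -0.1, 93.1]
ft_force: [0.3, 0.0, 0.2]
finger_gap: 42.8
```

```bash
python3 to.py 503.5 -45.5 98 93;  python3 - <<'E'
from h import *
s=snap("wrist","w36")
E
```

```text
tool d [-0.0014  0.0039  0.0342] rv [-0.0019 -0.0009  0.0018] rows>= 0.8
[499.6 -44.3 132.2] [-1.7989e+02 -5.0000e-02  9.3100e+01] 42.8
```

View pics/w36.png

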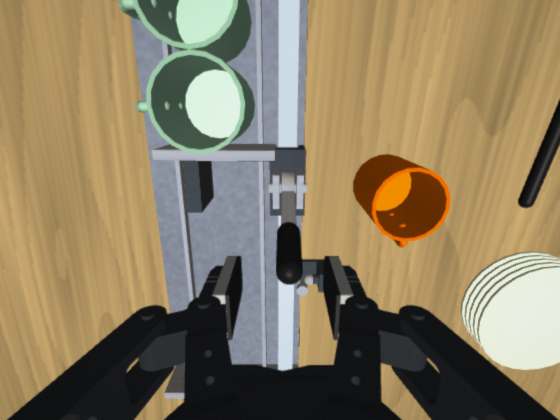

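>>> carry_out:
  increments:
    - [[-0.001,0.003,0.015],[-0.002,0,0],0.5]
    - [[0,0.001,0.013],[0,0,0],0.5]
    - [[0,0,0.004],[0,0,0],0.5]
    - [[0,0,0],[0,0,0],0.5]
    - [[0,0,0],[0,0,0],1]
    - [[0,0,0],[0,0,0],1]
    - [[0,0,0],[0,0,0],1]
    - [[0,0,0],[0,0,0],1]
    - [[0,0,0],[0,0,0],1]
  newtons: 30

```text
time: 44.25
tool_pos: [503.4, -45.4, 100.1]
tcp_rot: [-180.0, -0.0, 93.1]
ft_force: [-0.3, 0.4, -2.4]
finger_gap: 13.9
```

```bash
python3 to.py 503.5 -45.5 98 93;  python3 - <<'E'
from h import *
s=snap("wrist","w37")
E
```

```text
tool d [-0.0001  0.0001  0.0021] rv [-0.0005 -0.0001  0.0019] rows>= 0.0
[503.4 -45.4 100.1] [-179.97   -0.     93.11] 13.9
```

View pics/w37.png

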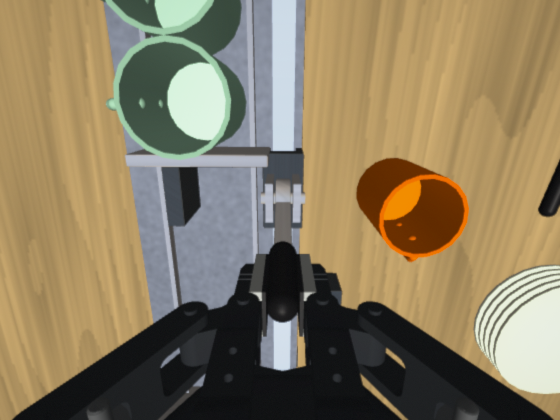

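>>> carry_out:
  increments:
    - [[-0.0098,0,0.0037],[0,0,0],1]
    - [[-0.0092,0,0.0051],[0,0,0],1]
    - [[-0.0084,0,0.0062],[0,0,0],1]
    - [[-0.0075,0,0.0074],[0,0,0],1]
    - [[-0.0063,0,0.0083],[0,0,0],1]
    - [[-0.0052,0,0.0092],[0,0,0],1]

```text
time: 44.9
tool_pos: [505.8, -92.3, 64.1]
tcp_rot: [-180.0, -0.1, 93.2]
ft_force: [-6.3, 0.5, 5.0]
finger_gap: 13.8
```

>>> carry_out:
  increments:
    - [[-0.0038,0,0.0098],[0,0,0],1]
    - [[-0.0025,0,0.011],[0,0,0],1]
    - [[-0.0008,0,0.011],[0,0,0],1]
    - [[0,0,0.003],[0,0,0],1]

```text
time: 45.3
tool_pos: [506.2, -103.3, 30.3]
tcp_rot: [-179.9, 0.1, 93.1]
ft_force: [-3.3, 1.7, 3.9]
finger_gap: 13.7
```

```bash
python3 - <<'E'
from h import *
s=snap("wrist","w38");a=snap("scene"); crop(a,180,130,360,300,3.3,"s38"); print(r.sense()["ft_force"],r.sense()["tool_pos"])
E
```

```text
[-2.58480167 -1.79592817  0.86085535] [ 506.17056585 -103.24442619   30.71631608]
```

View pics/s38.png

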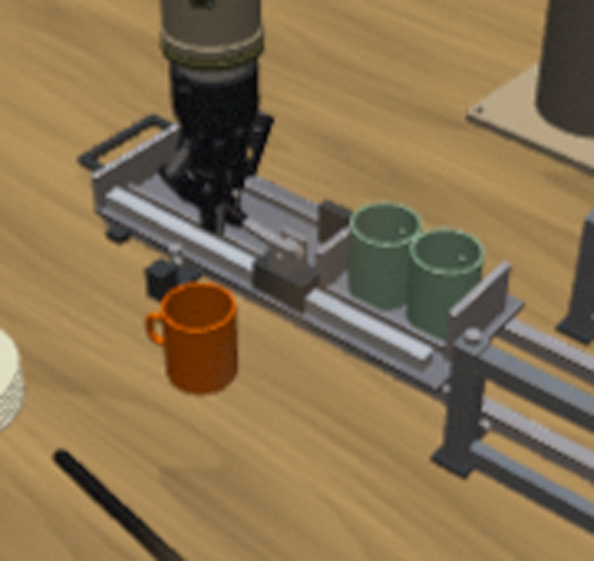

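>>> carry_out:
  increments:
    - [[0,0,0.004],[0,0,0],1]
    - [[0,0,0.004],[0,0,0],1]
    - [[0,0,0.004],[0,0,0],1]

```text
time: 45.7
tool_pos: [506.3, -103.8, 20.6]
tcp_rot: [-179.9, 0.2, 93.2]
ft_force: [-4.3, -1.1, 4.1]
finger_gap: 14.0
```

>>> carry_out:
  increments:
    - [[0,0,0.004],[0,0,0],1]
    - [[0,0,0],[0,0,0],0.5]
    - [[0,0,0],[0,0,0],0.5]
    - [[0,0,0],[0,0,0],0.5]
    - [[0,0,-0.015],[0,0,0],0.5]
    - [[0,0,-0.03],[0,0,0],0.5]
    - [[0,0,-0.03],[0,0,0],0.5]
    - [[0,0,-0.03],[0,0,0],0.5]
    - [[0,0,0],[0,0,0],0.5]

```text
time: 46.6
tool_pos: [507.7, -102.5, 130.3]
tcp_rot: [179.9, 0.2, 93.3]
ft_force: [0.5, -0.0, 0.2]
finger_gap: 43.0
```

```bash
python3 - <<'E'
from h import *
np.set_printoptions(precision=1,suppress=True)
s=snap("wrist","w39");a=snap("scene"); crop(a,220,160,350,260,6,"s39"); print(r.sense()["ft_force"],r.sense()["tool_pos"])
h=np.array([502.5,-24,82.])
for q,o,k in ((s,[0,0],1),(a,[220,160],6)):
  for th in (0,.1,.2,.3):
    u=np.array([.05*np.cos(th),-np.cos(th),np.sin(th)]); print(th,(proj(q,[h,h+53*u,h+96*u])-o)*k)
E
```

```text
[ 0.1 -0.1 -0.6] [ 505.5 -101.9  126. ]
0 [[280.2 109.6]
 [279.9 181.5]
 [279.7 232.5]]
0.1 [[280.2 109.6]
 [279.9 182.8]
 [279.7 236.8]]
0.2 [[280.2 109.6]
 [279.9 183.4]
 [279.6 240.2]]
0.3 [[280.2 109.6]
 [279.9 183.4]
 [279.6 242.6]]
0 [[280.8 273.4]
 [198.4 232.3]
 [134.1 200.3]]
0.1 [[280.8 273.4]
 [198.5 224. ]
 [134.  185.3]]
0.2 [[280.8 273.4]
 [199.4 216.2]
 [135.2 171.1]]
0.3 [[280.8 273.4]
 [201.1 208.8]
 [138.  157.6]]
```

View pics/w39.png

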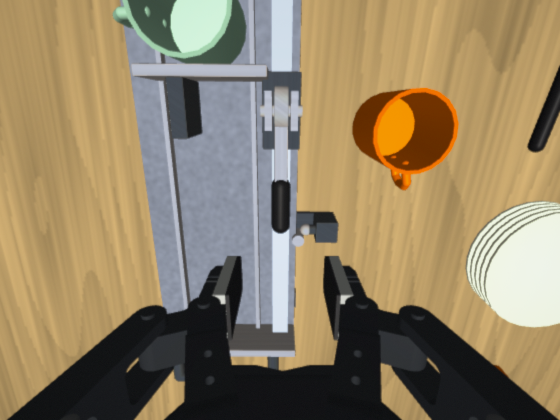

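View pics/s39.png

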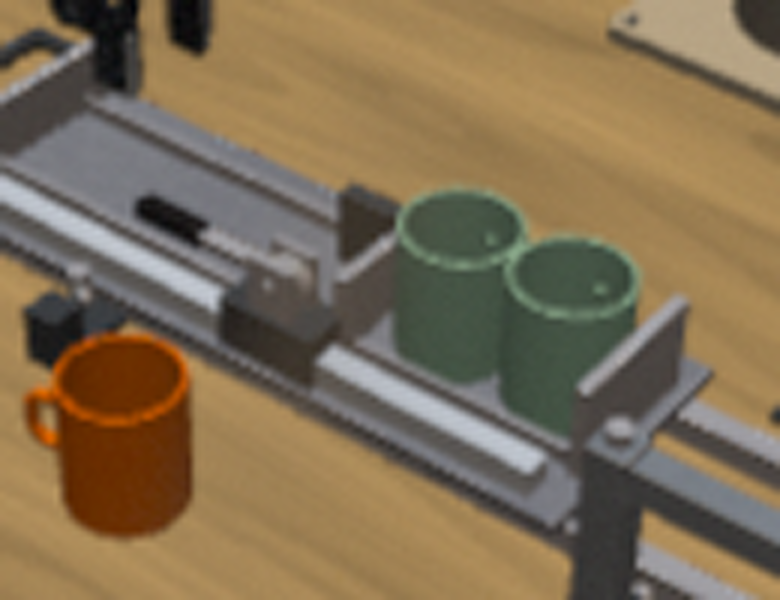

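```bash
python3 to.py 459 -335 150 93
```

```text
tool d [-0.2301 -0.0597 -0.0236] rv [-0.0026  0.0012  0.0044] rows>= 5.3
[ 505.5 -101.9  126. ] [-1.7985e+02  7.0000e-02  9.3250e+01] 42.9
```

>>> carry_out:
  increments:
    - [[0,0,-0.025],[0,0,0],1]
    - [[-0.025,-0.006,-0.003],[0,0,0],1]
    - [[-0.025,-0.006,-0.003],[0,0,0],1]
    - [[-0.025,-0.006,-0.003],[0,0,0],1]
    - [[-0.025,-0.006,-0.003],[0,0,0],1]
    - [[-0.025,-0.006,-0.003],[0,0,0],1]
    - [[-0.025,-0.006,0],[0,0,0],1]
    - [[-0.025,-0.006,0],[0,0,0],1]
    - [[-0.025,-0.006,0],[0,0,0],1]
    - [[-0.025,-0.006,0],[0,0,0],1]
    - [[0,0,0],[0,0,0],1]
    - [[0,0,0],[0,0,0],1]

```text
time: 47.9
tool_pos: [454.5, -332.0, 152.5]
tcp_rot: [-178.7, -0.8, 93.4]
ft_force: [0.5, 1.1, 1.2]
finger_gap: -0.2
```

```bash
python3 to.py 458 -335 60 93;  python3 - <<'E'
from h import *
s=snap("wrist","w40"); snap("scene","s40")
E
```

```text
tool d [-0.0045  0.0054  0.0924] rv [-0.0226 -0.0139  0.0071] rows>= 2.1
[ 454.5 -332.   152.5] [-178.71   -0.8    93.4 ] -0.2
```

View pics/w40.png

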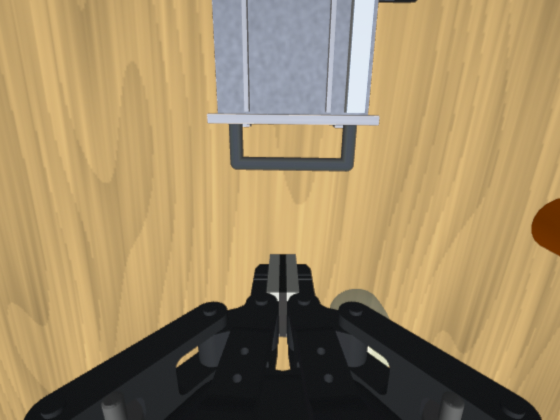

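View pics/s40.png

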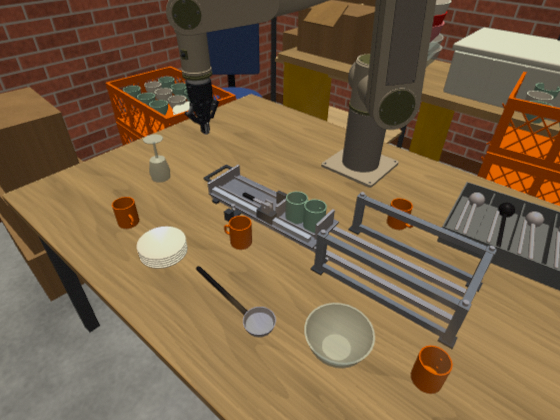

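```bash
python3 - <<'E'
from h import *
np.set_printoptions(precision=1,suppress=True)
s=snap("wrist"); print(plane(s,[[230,166],[292,165],[354,164]],60))
E
```

```text
[[ 403.6 -304.1   60. ]
 [ 460.3 -299.5   60. ]
 [ 516.3 -295.    60. ]]
```

>>> carry_out:
  increments:
    - [[-0.004,0.004,0.02],[-0.01,-0.007,0.003],1]
    - [[-0.001,0.001,0.025],[-0.01,-0.007,0.003],1]
    - [[0,0,0.025],[0,0,0],1]
    - [[0,0,0.02],[0,0,0],1]
    - [[0,0,0],[0,0,0],1]
    - [[0,0,0],[0,0,0],1]

```text
time: 48.65
tool_pos: [463.3, -331.3, 62.7]
tcp_rot: [179.9, 0.2, 93.6]
ft_force: [-0.8, -0.2, -0.4]
finger_gap: 0.1
```

```bash
python3 to.py 459 -335 4 93
```

```text
tool d [-0.0033 -0.0046  0.0587] rv [0.0024 0.0034 0.0097] rows>= 1.3
[ 463.3 -331.3   62.7] [179.86   0.19  93.56] 0.1
```

>>> carry_out:
  increments:
    - [[-0.003,-0.004,0.015],[0.002,0.003,0.009],1]
    - [[0,0,0.02],[0,0,0],1]
    - [[0,0,0.015],[0,0,0],1]
    - [[0,0,0.005],[0,0,0],1]
    - [[0,0,0],[0,0,0],1]
    - [[0,0,0],[0,0,0],1]

```text
time: 49.25
tool_pos: [462.1, -337.0, 9.3]
tcp_rot: [179.7, 0.3, 93.0]
ft_force: [0.5, 0.9, -1.3]
finger_gap: -0.2
```

```bash
python3 to.py 459 -335 4 93;  python3 - <<'E'
from h import *
s=snap("wrist","w41");a=snap("scene"); crop(a,160,100,300,240,5,"s41")
E
```

```text
tool d [ 0.0021 -0.003   0.0052] rv [0.0053 0.0052 0.0003] rows>= 0.1
[ 462.1 -337.     9.3] [179.7    0.3   93.02] -0.2
```

View pics/w41.png

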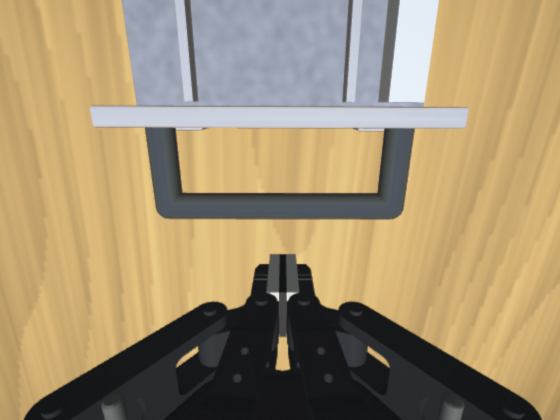

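View pics/s41.png

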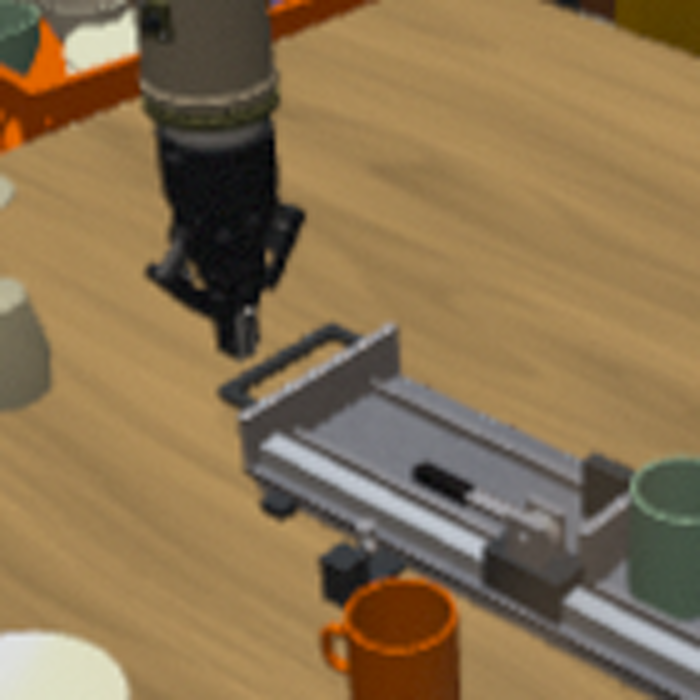

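>>> carry_out:
  increments:
    - [[0.002,-0.002,0.007],[0.005,0.005,0],1]
    - [[0,0,0.006],[0,0,0],1]
    - [[0,0,0],[0,0,0],1]
    - [[0.006,0,0],[0,0,0],1]
    - [[0.006,0,0],[0,0,0],1]
    - [[0.005,0,0],[0,0,0],1]
    - [[0.004,0,0],[0,0,0],1]

```text
time: 50.05
tool_pos: [460.0, -314.2, -2.8]
tcp_rot: [179.9, 0.2, 93.0]
ft_force: [-0.5, -15.4, -5.7]
finger_gap: 0.3
```

>>> carry_out:
  increments:
    - [[0.004,0,0],[0,0,0],1]
    - [[0.004,0,0],[0,0,0],1]
    - [[0.004,0,0],[0,0,0],1]

```text
time: 50.35
tool_pos: [460.1, -313.9, -2.2]
tcp_rot: [179.6, 1.5, 93.0]
ft_force: [3.7, -23.2, -16.5]
finger_gap: -0.2
```

```bash
python3 - <<'E'
from h import *
s=snap("wrist","w42");a=snap("scene"); crop(a,160,100,300,240,5,"s42");print(r.sense()["ft_force"],r.sense()["tool_pos"])
E
```

```text
[  3.88169257 -22.17278446 -16.86100646] [ 460.09920347 -313.84917275   -2.20111969]
```

View pics/w42.png

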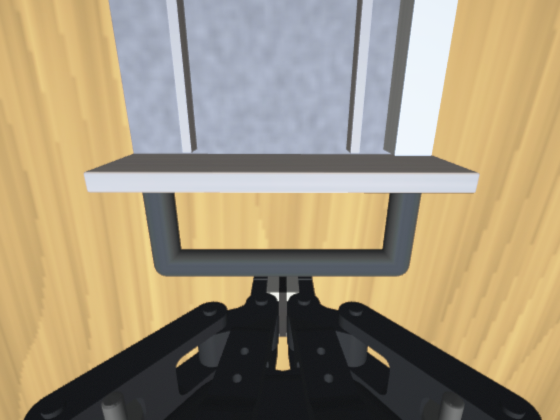

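View pics/s42.png

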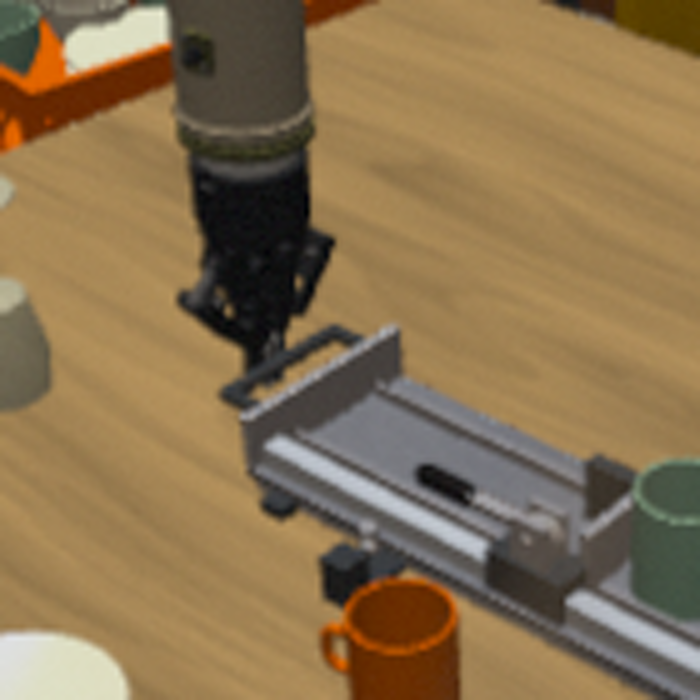

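>>> carry_out:
  increments:
    - [[0.007,0,0],[0,0,0],1]
    - [[0.007,0,0],[0,0,0],1]

```text
time: 50.65
tool_pos: [460.2, -312.0, -1.5]
tcp_rot: [179.4, 2.7, 92.9]
ft_force: [2.8, -21.6, -13.4]
finger_gap: 0.2
```

>>> carry_out:
  increments:
    - [[0.008,0,0],[0,0.02,0],1]
    - [[0.008,0,0],[0,0.02,0],1]
    - [[0.008,0,0],[0,0.01,0],1]

```text
time: 50.95
tool_pos: [459.3, -293.3, -1.4]
tcp_rot: [179.2, 0.4, 92.8]
ft_force: [0.6, -2.1, -1.4]
finger_gap: -0.3
```

```bash
python3 to.py 459 -300 -3 93;  python3 - <<'E'
from h import *
a=snap("scene"); crop(a,160,100,300,240,5,"s43");print(r.sense()["ft_force"])
E
```

```text
tool d [-0.0067 -0.0007  0.0017] rv [ 0.0132  0.0062 -0.0035] rows>= 0.2
[ 459.3 -293.3   -1.4] [179.24   0.35  92.8 ] -0.3
[ 0.29414553  0.46217413 -0.73943188]
```

View pics/s43.png

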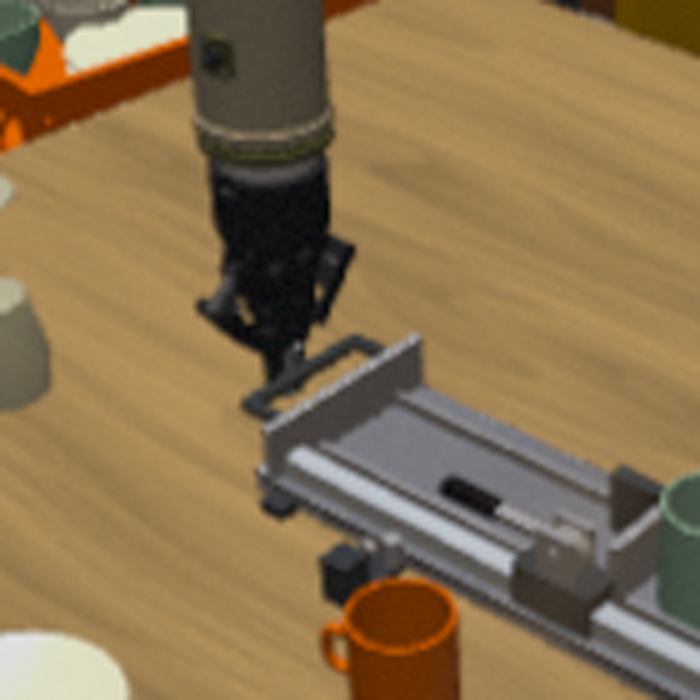

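>>> carry_out:
  increments:
    - [[0.008,0,0],[0.004,0.002,-0.001],1]
    - [[0.01,0,0],[0.004,0.002,-0.001],1]
    - [[0.01,0,0],[0.004,0.002,-0.001],1]
    - [[0.01,0,0],[0,0,0],1]
    - [[0.01,0,0],[0,0,0],1]
    - [[0.01,0,0],[0,0,0],1]
    - [[0.01,0,0],[0,0,0],1]
    - [[0.01,0,0],[0,0,0],1]

```text
time: 51.8
tool_pos: [454.4, -207.7, -1.4]
tcp_rot: [-180.0, 0.0, 93.1]
ft_force: [0.1, -2.9, -1.6]
finger_gap: -0.0
```

```bash
python3 to.py 455 -200 -3 93
```

```text
tool d [0.0077 0.001  0.0016] rv [-0.0007  0.0004  0.0013] rows>= 0.2
[ 454.4 -207.7   -1.4] [-1.7996e+02  2.0000e-02  9.3070e+01] -0.0
```

>>> carry_out:
  increments:
    - [[0.011,0,0],[0,0,0],1]
    - [[0.011,0,0],[0,0,0],1]
    - [[0.011,0,0],[0,0,0],1]
    - [[0.011,0,0],[0,0,0],1]
    - [[0.011,0,0],[0,0,0],1]
    - [[0.011,0,0],[0,0,0],1]
    - [[0.011,0,0],[0,0,0],1]
    - [[0.011,0,0],[0,0,0],1]
    - [[0.011,0,0],[0,0,0],1]
    - [[0.011,0,0],[0,0,0],1]

```text
time: 52.8
tool_pos: [448.5, -87.9, -1.2]
tcp_rot: [179.9, 0.0, 93.1]
ft_force: [1.7, -3.1, -1.5]
finger_gap: -0.1
```

```bash
python3 to.py 448 -90 -3 93; python3 - <<'E'
from h import *
s=snap("wrist","w44");a=snap("scene","s44")
E
```

```text
tool d [-0.002  -0.0006  0.0018] rv [0.0011 0.0008 0.0013] rows>= 0.1
[448.5 -87.9  -1.2] [1.7994e+02 4.0000e-02 9.3080e+01] -0.1
```

View pics/s44.png

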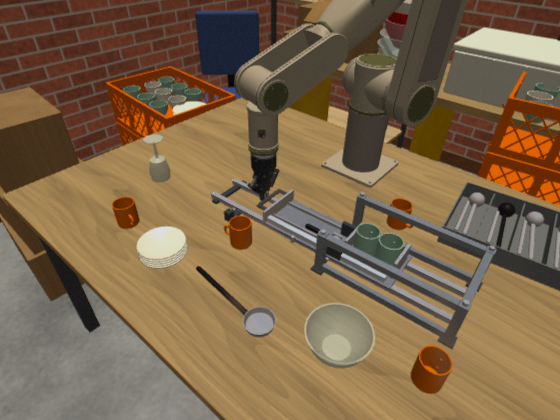

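View pics/w44.png

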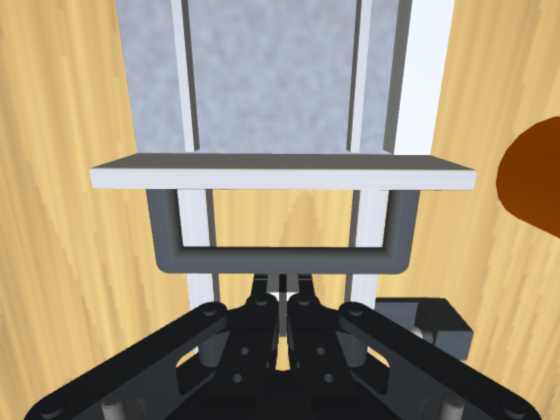

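>>> carry_out:
  increments:
    - [[0.011,0,0],[0,0,0],1]
    - [[0.011,0,0],[0,0,0],1]
    - [[0.011,0,0],[0,0,0],1]
    - [[0.011,0,0],[0,0,0],1]
    - [[0.011,0,0],[0,0,0],1]
    - [[0.011,0,0],[0,0,0],1]
    - [[0.011,0,0],[0,0,0],1]
    - [[0.01,0,0],[0,0,0],1]
    - [[0.01,0,0],[0,0,0],1]

```text
time: 53.8
tool_pos: [443.1, 15.6, -1.0]
tcp_rot: [179.9, 0.1, 93.1]
ft_force: [2.4, -3.5, -1.6]
finger_gap: -0.0
```

```bash
python3 to.py 442 45 -3 93
```

```text
tool d [0.0294 0.0005 0.0019] rv [0.0016 0.002  0.0015] rows>= 0.7
[443.1  15.6  -1. ] [1.7991e+02 1.1000e-01 9.3090e+01] -0.0
```

>>> carry_out:
  increments:
    - [[0.008,0,0],[0,0,0],1]
    - [[0.008,0,0],[0,0,0],1]
    - [[0.006,0,0],[0,0,0],1]

```text
time: 54.1
tool_pos: [441.8, 38.0, -0.9]
tcp_rot: [179.9, 0.3, 93.2]
ft_force: [2.5, -6.3, -1.4]
finger_gap: -0.0
```

>>> carry_out:
  increments:
    - [[0.005,0,0],[0,0.002,0],1]
    - [[0.005,0,0],[0,0.002,0],1]

```text
time: 54.3
tool_pos: [441.5, 45.1, -0.9]
tcp_rot: [179.9, 0.5, 93.2]
ft_force: [2.3, -46.2, -0.7]
finger_gap: -0.5
```

>>> carry_out:
  increments:
    - [[0.005,0,0],[0,0.003,0],1]
    - [[0.004,0,0],[0,0.003,0],1]

```text
time: 54.5
tool_pos: [441.6, 44.0, -0.7]
tcp_rot: [180.0, 1.3, 93.3]
ft_force: [1.2, -25.4, -0.4]
finger_gap: 0.4
```

>>> carry_out:
  increments:
    - [[-0.005,0,0],[0,0.01,0],1]
    - [[-0.015,0,0],[0,0.005,0],1]
    - [[-0.02,0,0],[0,0,0],1]
    - [[-0.02,0,-0.02],[0,0,0],1]
    - [[-0.02,0,-0.03],[0,0,0],1]
    - [[-0.02,0,-0.04],[0,0,0],1]
    - [[0,0,-0.04],[0,0,0],1]
    - [[0,0,-0.04],[0,0,0],1]
    - [[0,0,0],[0,0,0],1]
    - [[0,0,0],[0,0,0],1]

```text
time: 55.5
tool_pos: [442.6, -53.0, 173.1]
tcp_rot: [-179.4, -0.3, 93.3]
ft_force: [0.0, 0.1, -1.7]
finger_gap: 0.4
```

```bash
python3 to.py 440 0 250 93; python3 - <<'E'
from h import *
s=snap("wrist","w45");a=snap("scene","s45"); crop(a,290,180,450,300,5,"s45c"); snap("top","t45")
E
```

```text
tool d [ 0.0535 -0.0003 -0.0766] rv [-0.0102 -0.0056  0.0048] rows>= 2.1
[442.6 -53.  173.1] [-179.42   -0.32   93.27] 0.4
```

View pics/w45.png

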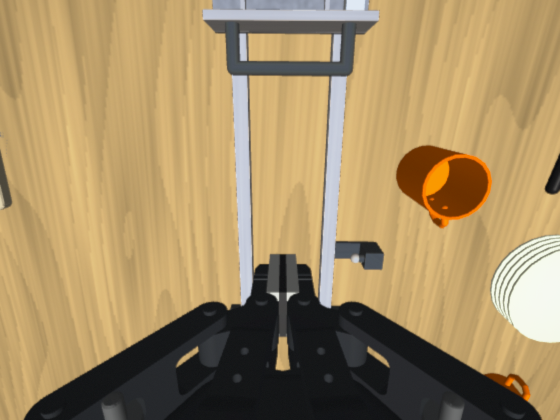

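View pics/s45c.png

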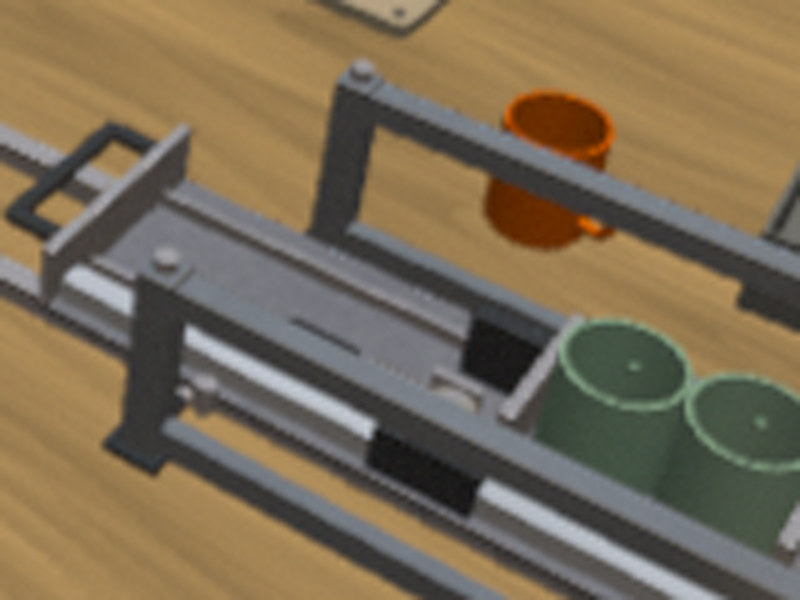

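View pics/s45.png

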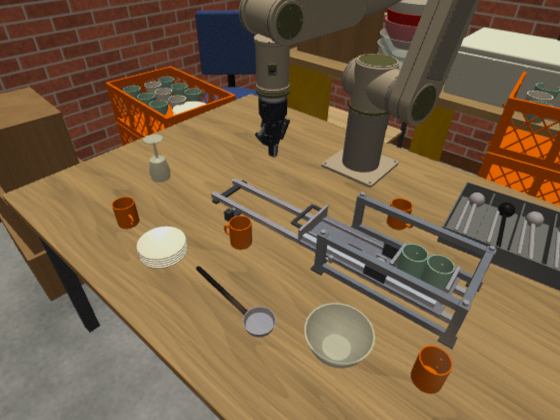

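```bash
python3 - <<'E'
from h import *
np.set_printoptions(precision=1,suppress=True)
s=snap("wrist"); print(plane(s,[[290,68.5]],60)); crop(s,215,0,385,100,4,"w45c")
E
```

```text
[[441.5  60.5  60. ]]
```

>>> carry_out:
  increments:
    - [[0.02,0,-0.03],[0,0,0],1]
    - [[0.02,0,-0.03],[0,0,0],1]
    - [[0.02,0,-0.03],[0,0,0],1]
    - [[0.025,0,-0.02],[0,0,0],1]
    - [[0.025,0,-0.02],[0,0,0],1]
    - [[0.025,0,0],[0,0,0],1]
    - [[0.025,0,0],[0,0,0],1]
    - [[0.025,0,0],[0,0,0],1]
    - [[0,0,0],[0,0,0],1]
    - [[0,0,0],[0,0,0],1]

```text
time: 56.7
tool_pos: [425.5, 139.8, 292.1]
tcp_rot: [-177.6, -0.6, 93.3]
ft_force: [-0.3, -0.9, 0.3]
finger_gap: 0.0
```

```bash
python3 - <<'E'
from h import *
s=snap("wrist","w46"); print(r.sense()["tool_pos"])
E
```

```text
[425.43986198 139.59668219 291.96245842]
```

View pics/w46.png

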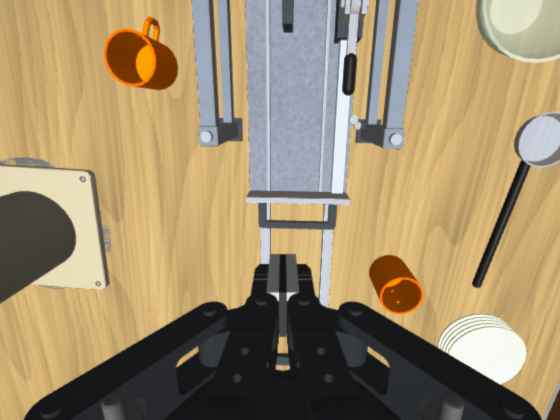

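>>> carry_out:
  increments:
    - [[0.02,0,0],[-0.01,0,0],1]
    - [[0.025,0,0],[-0.01,0,0],1]
    - [[0.025,0,0],[-0.01,0,0],1]
    - [[0.025,0,0],[0,0,0],1]
    - [[0.025,0,0],[0,0,0],1]
    - [[0.025,0,0],[0,0,0],1]
    - [[0,0,0],[0,0,0],1]
    - [[0,0,0],[0,0,0],1]

```text
time: 57.55
tool_pos: [418.3, 281.1, 287.9]
tcp_rot: [-178.9, -0.3, 92.7]
ft_force: [0.1, -0.4, -1.1]
finger_gap: 0.4
```

```bash
python3 - <<'E'
from h import *
np.set_printoptions(precision=1,suppress=True)
s=snap("wrist","w47"); print(r.sense()["tool_pos"]); print(plane(s,[[290,68.5]],60))
E
```

```text
[418.3 281.  287.8]
[[418.4 407.7  60. ]]
```

View pics/w47.png

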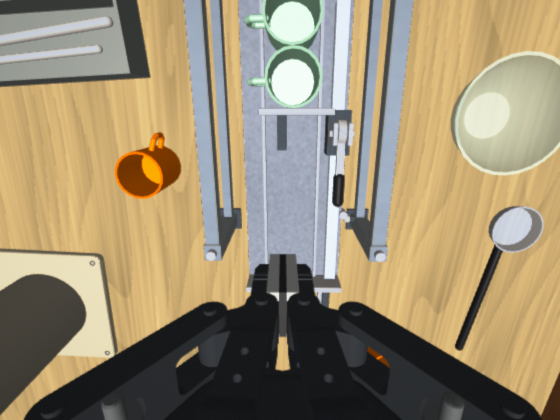

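```bash
python3 - <<'E'
from h import *
print(r.sense()["ft_force"]); print(r.hand_in()); print(r.sense()["time"])
E
```

```text
[ 0.77475689 -0.32187161  0.40843725]
the job is handed in; nothing more can be done
None
the job is handed in; nothing more can be done
```

The job is handed in at about 57.6 s, with no verdict reported. Both green mugs are packed in the tray, and my last pictures showed every end condition met. Only two green mugs stood on the bench; the orange ones were left alone.

**What I did:**
- I flipped the lever up and slid the stop back to a gap of about 230 mm.
- I placed both mugs with their handles to the robot's side, then pushed the stop up until the row was tight.
- I flipped the lever flat, pushed the tray in by its pull bar, and backed off.

**Last checks:**
- **Tray:** the pull bar moved about 360 mm by camera and stayed there after I let go.
- **Row:** it measured about 127 mm from headboard to stop (two mug widths are 128 mm). No gap was visible after homing.
- **Mugs and lever:** handles square out, lever flat.
- **Bystanders:** the plates, bowl, ladle and glass were nowhere near the moves and looked unmoved in the pictures, though I did not measure them.

**What disagreed or went wrong:**
- The fingertips sit about 41 mm above the reported TCP. My first lever grasp therefore closed on nothing, and I corrected every later height from the pictures.
- One mug was knocked aside partway through, and I measured it again before picking it up.
- The finger force reached about 46 N for a moment when the tray hit its end stop. The 40 N limit is for the arm and gripper body, and I believe only the fingertips were in contact.

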